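# Refit the reel spindle in a tape unwinder, to its groove

## Task

Refit the loose reel spindle in the bench tape unwinder: slide its plain end into the bore of the bearing block until the ring groove round the tube is level with the block's front face, then let go of it. The round brake knob on top of the block may have been left on, which cannot be seen: if the spindle stops short, turn the knob anticlockwise as far as it goes, then slide the spindle on. Leave the other things on the bench where they are.

Things in the scene. Friction and masses are not known exactly. Their poses are not given: they have to be found in the camera images.
- spindle: The spindle: a loose steel tube 190 mm long, 24 mm in diameter, lying on the bench, 0.15 to 0.31 kg, balance point about 10 mm from its middle towards the head. Plain chamfered entry end at +x, hexagonal head at -x. Its origin lies 12 mm below the middle of its axis as it lies. A stick and a brush lie along its sides, at least 45 mm from its axis.
- spindle_mid (a point): Middle of the spindle, on its axis; x runs along the tube towards the entry end. The last 25 mm at the head end is a hexagon 24 mm across flats, 27.7 mm across corners: it does not fit the bore and keeps the tube from rolling. A dark ring groove 2.5 mm wide runs round the tube 85 mm from the entry end.
- spindle_tip (a point): Centre of the spindle's plain entry end, on its axis, 95 mm from the middle; x points out of this end.
- spindle_mark (a point): Centre of the ring groove, on the spindle's axis, 10 mm from the middle towards the entry end.
- spindle_head (a point): Centre of the outer face of the spindle's hexagonal head, on its axis, 95 mm from the middle.
- unwinder: The tape unwinder, fixed to the bench: grey base plate 170 x 130 x 16 mm, reaching 35 mm out in front of the bore's mouth, a column, and on it a light-alloy bearing block 80 mm along the bore x 84 mm wide x 60 mm high, its top 150 mm above the bench. Origin on the bench under the block's centre; x points into the bore, z up.
- bore_mouth (a point): Centre of the bore's mouth in the block's front face, 120 mm above the bench. x points level into the bore (the way the spindle goes in), z up. The bore is 26 mm in diameter and goes 80 mm right through, with no end stop. A white guide roller 18 mm thick sticks out 95 mm in front of this face, 52 mm to the +y side of the bore's axis, 50 mm above the bench.
- bore_exit (a point): Centre of the bore at the block's back face, 80 mm behind the mouth; same axes. At the right depth the entry end comes out 5 mm here.
- brake_knob (a point): Fixed point on the upright axis of the brake knob, halfway up its grip; axes as bore_mouth, from which it lies 52 mm along the bore, 20 mm to -y, 55 mm up. A black knurled round knob, 41 mm in diameter, grip 162 to 188 mm above the bench, 12 mm clear of the block's top. Anticlockwise from above frees the brake; 1.2 rad from stop to stop, 0.06 N m of friction, stays where left.
- brake_cam (a point): Fixed point in the bore, 46 mm from the mouth, where the hidden brake cam stands in the way when the brake is on: the spindle then stops 40 to 50 mm in, and pushing harder only turns the brake harder on. It may be let go there, the bore carries it. The knob's look does not tell its position. At the knob's anticlockwise stop the bore is clear.
- stick: Loose wooden pressing stick 140 x 28 x 14 mm, lying beside the spindle. Leave alone.
- glue_brush: Loose brush 170 mm long, lying on the other side of the spindle. Leave alone.
- tape_reel: Loose reel of tape lying flat, 110 mm in diameter, 25 mm high. Leave alone.
- glue_tin: Loose tin standing on the robot's side of the unwinder, 76 mm in diameter, 100 mm tall. Leave alone.
- dye_bottle: Loose bottle standing on the far side of the unwinder, 56 mm in diameter, 130 mm tall. Leave alone.
- card_core: Loose cardboard tube standing upright beside the spindle's way in, 44 mm in diameter, 120 mm tall: 70 to 160 mm in front of the bore's mouth, its axis 80 to 95 mm to the -y side of the bore's axis. Leave alone.
- ring_box: Loose open cardboard box of rings, 120 x 170 x 55 mm. Leave alone.
- hammer: Loose hammer lying on the bench, 240 mm long. Leave alone.
- slab: Loose marble slab 120 x 150 x 25 mm. Leave alone.
Mind the look-alikes: they are no part of the job. What is shaped like the spindle but red is not meant.

How it is judged:
By the outcome, as a careful person would: the job done as asked, in the order asked, and still so for the second after the job is handed in, with the robot touching nothing.
It also fails if it takes over 67 s, if anything falls off the work surface, if the arm or the gripper's body presses on something with over 40 N, if the wrist force passes 120 N, or if a joint passes its speed limit or range.

## Robot

A 6-joint arm with a two-finger parallel gripper is mounted at the origin on the work surface. World frame = base frame: x ahead of the robot, y to its left, z up, the work surface at z = 0. Lengths are in mm, angles in degrees, forces in N, time in s.
With the tool pointing down it reaches from about 350 to 925 mm from the base axis. Payload 6.4 kg.
Tool frame: the origin (TCP) lies between the finger pads; the fingertips stand arm.tcp_to_tips ahead of it and the grasp point (between the pads) lies 5 mm behind it (arm.tcp_to_tips is the distance from the TCP to the fingertips, in mm); z points along the fingers, y is the direction in which the jaws open and shut (so a half turn about z gives the same grasp; the last joint's range is limited). The gripper opens to 94 mm and grips with 3 to 60 N. Pads are 16 mm wide; open, the fingers measure 119 mm over their backs; the gripper's body (75 mm by 177 mm) begins 78 mm behind the grasp point.
Start: joints at [-73.574, 14.043, 89.255, -0, 76.702, -9.975], TCP at [289.038, -582.212, 188.955] pointing down, gripper open.
Joint ranges: [-179.41, 179.41], [-58.25, 129.5], [7.25, 145.43], [-54.29, 234.29], [11.92, 165.04], [-157.13, 157.13]. Speed limits (degrees/s): [147.25, 147.25, 180, 180, 180, 180].

## Interface

Orientations are given as a 3x3 rotation matrix whose columns are the frame's x, y, z axes.
In Python, from station import arm, vision gives the robot as it stands.
- The arm moves only by the shell command python3 -m pendant 'ROWS' [FORCE]. ROWS is JSON, a list of rows, each a list of 7 numbers: the shift along the world's x, y, z scaled (see below), then the turn, a rotation vector about the world's x, y, z scaled (see below), then the closure, from 0 (fully open) to 1 (shut). A call has 1 to 20 rows; each row is the pose to reach, as a shift and turn from the pose commanded when the call began; what a row does not reach only later rows make up. The controller multiplies each number of a shift by 0.1 m and each number of a turn by 30 degrees. A row lasts 1/10 s, in which the tool goes at most 50 mm and 8.59 degrees, less where a joint would pass 70% of its speed; a pose out of reach is approached as far as the arm can. A call with a number of a shift or a turn outside -1 to 1 is refused whole. A call with a gripper value outside its range is refused whole. The fingers move at their own pace and stop on an object; FORCE is the grip in N (left out, the last holds). Time passes only in rows, so rows that repeat a pose let the fingers close. It gives the time, the measured TCP pose, the force and the opening at its end, in the units of the state.
- arm.state(): the state, without advancing time (a new reading comes with each control period).
- vision.snapshot(name): name is "scene" or "top" or "wrist"; returns (picture, depth): 384x512x3 uint8, red, green, blue; 384x512 float32, mm along the optical axis (not along the pixel's ray), 0 where there is no reading.
- vision.camera_params(name): a dict with "mtx" (3x3 intrinsics, pixels), "distortion" ([k1, k2, p1, p2, k3] as OpenCV has them; the pictures are not rectified), "R" (3x3) and "t" (3): a world point X has camera coordinates R X + t. Camera axes: x right, y down, z forward; pixel columns grow to the right and rows downward; lengths in mm; the calibration is good to about 2 mm. A picture is of the moment at which its call begins: read the wrist's pose just before it. camera_params takes no time and is no camera call; for the wrist camera it gives the pose at the moment of the call.
- arm.hand_in(): hands the job in, once; it reports no verdict.
The state is a dict: "clock": time; "joints": joint angles; "joint_velocities": joint speeds; "joint_efforts": joint torques, N m; "ee_pos": TCP position; "tcp_rot": TCP orientation; "wrist_force": force on the tool from outside, world axes, zero at the start; "torque": the same for the moment, N m; "grip_width": opening from 0.0 (shut) to 1.0 (fully open).
Only numpy, scipy, OpenCV 4.12 (cv2) and the standard library are available. Lean on these libraries where they do the work, as an engineer would, in place of code of your own. Each camera call takes 0.05 s, during which the arm holds its last target.

## Working session

There is one attempt and no reset: what is moved stays moved. The work goes in short steps, Python scripts to look and compute and a shell command to move; the robot and the scene stay as the last step left them, time stands still between calls to the robot, and variables do not carry over. Pictures are saved under pics/ and viewed, and the job is handed in when it is done.

```bash
ls; mkdir -p pics; python3 - <<'E'
from station import arm,vision
import cv2,numpy as np
print(arm.state()); print(arm.tcp_to_tips)
for n in ("scene","top"):
    p,d=vision.snapshot(n); cv2.imwrite(f"pics/{n}0.png",p[:,:,::-1]); np.savez(f"{n}0.npz",p=p,d=d)
    c=vision.camera_params(n);print(n,c)
E
```

```text
pics
{'clock': 0.0, 'joints': array([-7.35728088e+01,  1.40835153e+01,  8.93258685e+01, -7.79063490e-04,
        7.67040512e+01, -9.97485353e+00]), 'joint_velocities': array([-0.06386245, -0.04185417, -0.04186985,  0.04924882,  0.02718345,
        0.01855585]), 'joint_efforts': array([ 3.73571083e-06, -4.15836883e+01, -3.14600337e+01,  6.85224216e-02,
        3.31790058e-02, -1.43771795e-04]), 'ee_pos': array([ 288.8501894 , -581.55988554,  187.84318381]), 'tcp_rot': array([[ 8.95694590e-01,  4.44669398e-01, -5.72577578e-04],
       [ 4.44669645e-01, -8.95692645e-01,  1.89525603e-03],
       [ 3.29908834e-04, -1.95217844e-03, -9.99998040e-01]]), 'wrist_force': array([ 0.77981623, -0.90969167,  0.37215491]), 'torque': array([-0.012806  ,  0.013182  ,  0.01711027]), 'grip_width': 1.001360177731905}
14.0
scene {'mtx': array([[435.39418349,   0.        , 253.66414268],
       [  0.        , 435.39418349, 189.63482333],
       [  0.        ,   0.        ,   1.        ]]), 'distortion': array([-0.12404746,  0.        ,  0.        ,  0.        ,  0.        ]), 'R': array([[ 0.06030549,  0.99813344,  0.00963727],
       [ 0.82444281, -0.04436385, -0.56420378],
       [-0.56272311,  0.04196996, -0.82557933]]), 't': array([ -48.08053043, -337.69632985, 1899.3878905 ])}
top {'mtx': array([[419.17061512,   0.        , 252.9490653 ],
       [  0.        , 419.17061512, 190.62797917],
       [  0.        ,   0.        ,   1.        ]]), 'distortion': array([-0.08781349,  0.        ,  0.        ,  0.        ,  0.        ]), 'R': array([[-0.00112893, -0.9999985 , -0.00131145],
       [-0.99306901,  0.00127524, -0.11752577],
       [ 0.11752727,  0.00116968, -0.99306897]]), 't': array([  28.56366406,  532.77301766, 1335.80467874])}
```

View pics/scene0.png

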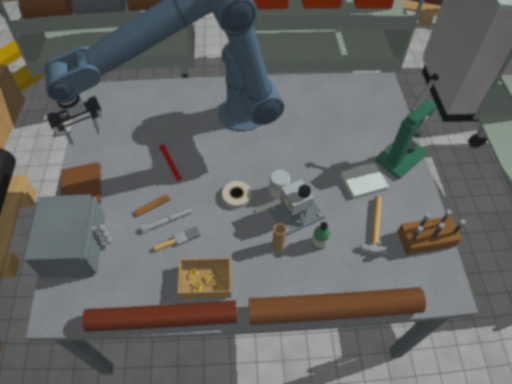

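View pics/top0.png

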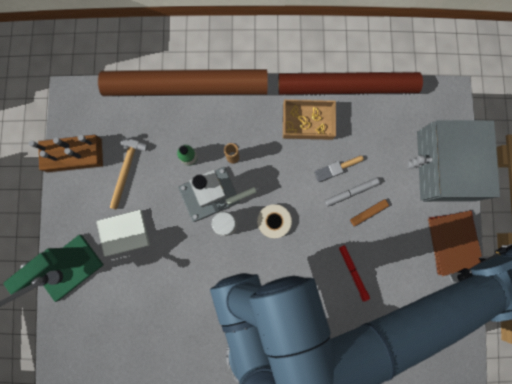

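```bash
python3 - <<'E'
import cv2,numpy as np
p=np.load("top0.npz")["p"][:,:,::-1]
a=cv2.resize(p[130:250,165:285],(600,600),interpolation=cv2.INTER_CUBIC);cv2.imwrite("pics/tz_unw.png",a)
a=cv2.resize(p[140:230,305:395],(600,600),interpolation=cv2.INTER_CUBIC);cv2.imwrite("pics/tz_sp.png",a)
p=np.load("scene0.npz")["p"][:,:,::-1]
a=cv2.resize(p[160:260,240:340],(600,600),interpolation=cv2.INTER_CUBIC);cv2.imwrite("pics/sz_unw.png",a)
E
```

```text
(no output)
```

View pics/tz_unw.png

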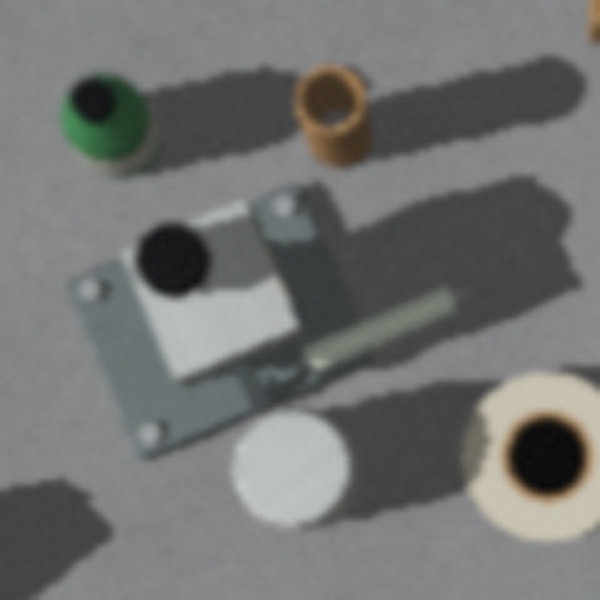

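View pics/tz_sp.png

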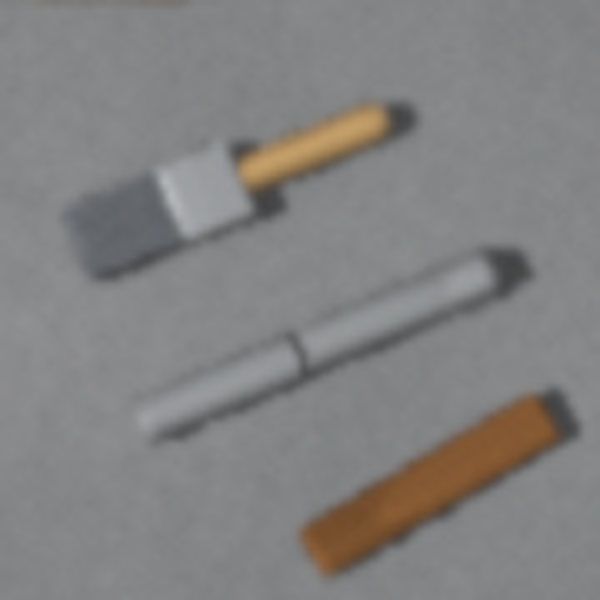

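View pics/sz_unw.png

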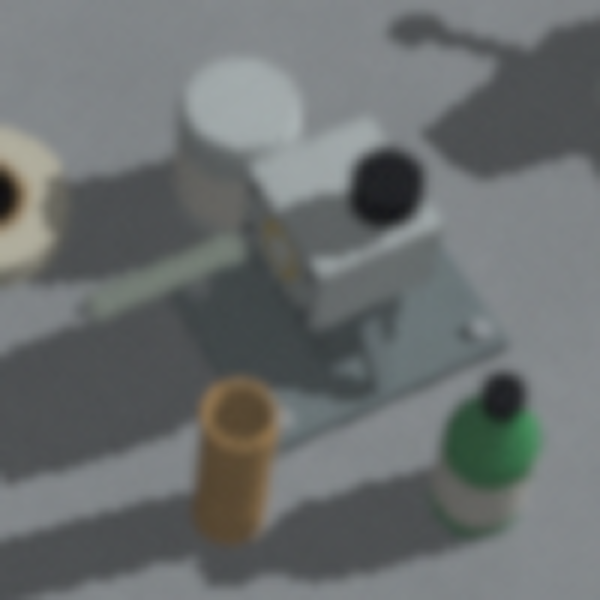

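```bash
cat > h.py <<'E'
import cv2,numpy as np
from scipy.spatial.transform import Rotation as Rn
def ray(c,uv):
    uv=np.atleast_2d(np.array(uv,float))
    n=cv2.undistortPoints(uv[:,None],c["mtx"],c["distortion"])[:,0]
    d=np.c_[n,np.ones(len(n))]@c["R"]
    o=-c["R"].T@c["t"]; return o,d
def onz(c,uv,z):
    o,d=ray(c,uv); z=np.broadcast_to(np.asarray(z,float),len(d)); return o+d*((z-o[2])/d[:,2])[:,None]
def proj(c,X):
    X=np.atleast_2d(np.array(X,float))
    return cv2.projectPoints(X,cv2.Rodrigues(c["R"])[0],c["t"],c["mtx"],c["distortion"])[0][:,0]
def tri(obs):
    A=np.zeros((3,3));b=np.zeros(3)
    for c,uv in obs:
        o,d=ray(c,uv);d=d[0]/np.linalg.norm(d[0]);M=np.eye(3)-np.outer(d,d);A+=M;b+=M@o
    return np.linalg.solve(A,b)
def turn(R0,R1): # rotvec deg world
    return Rn.from_matrix(R1@R0.T).as_rotvec(degrees=True)
E
python3 - <<'E'
from h import *
from station import vision
c=vision.camera_params("top")
s=lambda x,y:(305+x/6.667-.5,140+y/6.667-.5)
P=onz(c,[s(148,420),s(298,355),s(490,270)],[12,12,12]);print(P)
u=lambda x,y:(165+x/5-.5,130+y/5-.5)
# block top corners, knob top, core top, roller ends, tin
B=onz(c,[u(250,205),u(298,325),u(180,380),u(125,250)],150);print(B)
print(np.linalg.norm(np.diff(B,axis=0),axis=1))
print("knob",onz(c,[u(174,259)],188),"core",onz(c,[u(330,92)],120),"roller",onz(c,[u(318,358),u(448,300)],59))
E
```

```text
[[ 495.28313421 -215.82015965   12.        ]
 [ 527.60920382 -291.68972409   12.        ]
 [ 570.36421203 -390.24567307   12.        ]]
[[579.67101682 142.95094522 150.        ]
 [507.28491712 113.62679529 150.        ]
 [474.50622536 183.57323956 150.        ]
 [552.55953286 217.65787034 150.        ]]
[78.10027656 77.2460206  85.17089214]
knob [[541.69956748 183.1853965  188.        ]] core [[655.37040608  97.03675979 120.        ]] roller [[496.03365526 107.13380211  59.        ]
 [533.17092282  24.20537274  59.        ]]
```

```bash
python3 - <<'E'
from h import *
from station import vision,arm
s=arm.state();c=vision.camera_params("wrist")
o=-c["R"].T@c["t"]
print(c["mtx"],c["distortion"],"cam in tool",s["tcp_rot"].T@(o-s["ee_pos"]),"\n",c["R"]@s["tcp_rot"])
E
```

```text
[[320.77514652   0.         250.66015646]
 [  0.         320.77514652 186.71621991]
 [  0.           0.           1.        ]] [-0.05498164  0.          0.          0.          0.        ] cam in tool [  69.45587223    0.33721502 -196.00949995] 
 [[-2.20163963e-04  9.99999738e-01 -6.88987259e-04]
 [-9.70635355e-01 -3.79438577e-04 -2.40555321e-01]
 [-2.40555520e-01  6.15793780e-04  9.70635185e-01]]
```

```bash
python3 -m pendant '[[0.3,1,0.4,0,0,0.97,0],[0.3,1,0.4,0,0,0.97,0],[0.3,1,0.4,0,0,0.97,0],[0.3,1,0.4,0,0,0.97,0]]'; python3 -m pendant '[[1,0.9,0,0,0,0.97,0],[1,0.9,0,0,0,0.97,0],[1,0.9,0,0,0,0.97,0],[1,0.9,0,0,0,0.97,0]]';python3 -m pendant '[[1,0.8,0,0,0,0.96,0],[1,0.8,0,0,0,0.96,0],[1,0.8,0,0,0,0.96,0],[1,0.8,0,0,0,0.96,0],[1,0.8,0,0,0,0.96,0],[1,0.8,0,0,0,0.96,0]]'
cat > snap.py <<'E'
import sys
from h import *
from station import vision,arm
import pickle
n,name=sys.argv[1:3]
s=arm.state();c=vision.camera_params(n);p,d=vision.snapshot(n)
pickle.dump((s,c,p,d),open(name+".pkl","wb"))
if len(sys.argv)>3:
    x0,y0,x1,y1=map(int,sys.argv[3].split(","));f=min(800/(x1-x0),600/(y1-y0));p=cv2.resize(p[y0:y1,x0:x1],None,fx=f,fy=f,interpolation=cv2.INTER_CUBIC);print("scale",f)
cv2.imwrite(f"pics/{name}.png",p[:,:,::-1]);np.set_printoptions(precision=3,suppress=True)
print(s["clock"],s["ee_pos"],s["wrist_force"],s["joints"]);print(s["tcp_rot"])
E
python3 snap.py wrist w1
```

```text
clock: 0.5
ee_pos: [320.0, -480.8, 230.1]
tcp_rot: [[0.561, 0.828, 0.001], [0.828, -0.561, -0.001], [-0.001, 0.001, -1.0]]
wrist_force: [0.2, -0.6, -0.9]
grip_width: 0.999
clock: 0.9
ee_pos: [421.4, -389.1, 228.5]
tcp_rot: [[0.085, 0.996, 0.0], [0.996, -0.085, 0.001], [0.001, 0.0, -1.0]]
wrist_force: [-0.4, -0.1, -0.6]
grip_width: 0.997
clock: 1.5
ee_pos: [518.7, -312.2, 228.5]
tcp_rot: [[-0.396, 0.918, -0.001], [0.918, 0.396, 0.0], [0.001, -0.0, -1.0]]
wrist_force: [-0.1, 0.1, -0.3]
grip_width: 1.001
1.5 [ 518.694 -312.219  228.526] [-0.103  0.094 -0.273] [-41.762   6.417  93.755  -0.005  79.874 -65.076]
[[-0.396  0.918 -0.001]
 [ 0.918  0.396  0.   ]
 [ 0.001 -0.    -1.   ]]
```

View pics/w1.png

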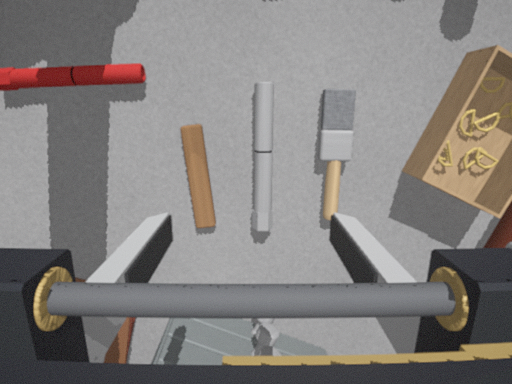

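```bash
python3 - <<'E'
from h import *
import pickle
s,c,p,d=pickle.load(open("w1.pkl","rb"))
g=cv2.GaussianBlur(cv2.cvtColor(p,cv2.COLOR_RGB2GRAY),(0,0),.8).astype(float)
np.set_printoptions(precision=2,suppress=True)
for v in (90,110,130,150,170,190,205,220): print(v,g[v,248:282].astype(int))
print("col",g[70:92,264].astype(int)); print(g[142:160,263].astype(int)); print(g[220:240,263].astype(int))
E
```

```text
90 [163 164 165 166 166 158 139 127 130 139 150 160 167 171 175 179 181 182
 181 179 178 175 170 164 157 154 161 168 169 168 168 168 169 168]
110 [165 164 162 154 138 122 117 124 136 146 156 165 171 175 179 181 182 181
 180 178 177 174 168 161 156 158 164 166 165 166 167 168 168 167]
130 [164 165 165 155 133 116 116 128 141 151 161 169 174 176 178 180 180 180
 180 178 176 171 164 155 151 159 168 170 168 167 167 168 169 168]
150 [168 167 163 148 127 109  99 100 109 121 134 145 151 152 153 155 155 155
 154 152 146 136 127 132 148 160 164 164 164 164 164 164 166 167]
170 [163 163 163 153 132 115 113 124 136 147 157 166 171 174 175 176 178 179
 179 177 174 169 162 156 156 161 164 166 166 166 165 165 165 165]
190 [167 168 165 156 135 116 116 129 141 152 162 170 173 174 175 176 177 177
 176 175 171 165 156 152 158 166 168 168 169 169 168 166 166 165]
205 [166 166 165 156 138 121 122 134 146 156 165 171 173 174 175 176 176 175
 174 173 168 161 154 154 163 170 171 171 171 171 171 169 168 167]
220 [166 159 143 129 126 131 134 135 141 156 172 178 179 180 180 179 179 179
 179 174 163 156 153 155 160 166 169 168 165 165 166 169 170 171]
col [170 169 167 166 166 167 168 168 167 168 170 177 185 185 181 181 181 181
 181 181 181 181]
[178 178 178 178 178 178 178 174 155 121 116 150 173 176 176 176 176 176]
[179 179 179 179 179 179 179 180 180 175 161 136 117 110 111 111 110 110
 110 110]
```

```bash
cat >> h.py <<'E'
def cloud(c,d,box=None):
    h,w=d.shape; x0,y0,x1,y1=box or (0,0,w,h)
    v,u=np.mgrid[y0:y1,x0:x1]; u=u.ravel();v=v.ravel();z=d[v,u].astype(float);k=z>0
    u,v,z=u[k],v[k],z[k]
    n=cv2.undistortPoints(np.c_[u,v].astype(float)[:,None],c["mtx"],c["distortion"])[:,0]
    X=np.c_[n*z[:,None],z]
    return (X-c["t"])@c["R"],u,v
def fitcyl(P,r,t0):
    from scipy.optimize import least_squares
    m=P.mean(0); a0=np.arctan2(t0[1],t0[0])
    def f(q):
        t=np.array([np.cos(q[2])*np.cos(q[3]),np.sin(q[2])*np.cos(q[3]),np.sin(q[3])])
        n=np.array([-np.sin(q[2]),np.cos(q[2]),0]); b=np.array([0,0,1.])
        o=m+n*q[0]+b*q[1]
        return np.linalg.norm(np.cross(P-o,t),axis=1)-r
    q=least_squares(f,[0,-8,a0,0],loss="soft_l1").x
    t=np.array([np.cos(q[2])*np.cos(q[3]),np.sin(q[2])*np.cos(q[3]),np.sin(q[3])])
    return m+np.array([-np.sin(q[2]),np.cos(q[2]),0])*q[0]+np.array([0,0,q[1]]),t,np.abs(f(q)).mean()
E
python3 - <<'E'
from h import *
import pickle
np.set_printoptions(precision=3,suppress=True)
s,c,p,d=pickle.load(open("w1.pkl","rb"))
P,u,v=cloud(c,d,(240,60,300,240)); bench=P[(P[:,2]<6)];print("bench z",np.median(bench[:,2]),bench[:,2].std())
k=(P[:,2]>5)&(P[:,2]<40);print(k.sum(),P[k].min(0),P[k].max(0))
k2=k&(v<200)
o,t,e=fitcyl(P[k2],12,(-.396,.918));print(o,t,e,np.degrees(np.arctan2(t[1],t[0])))
a=(P[k]-o)@t
print(a.min(),a.max(),a.max()-a.min())
tip=o+t*a.max()
# groove by colour and tip by ridge ray
for nm,uv,z in(("tip",(264,80.7),20),("groove",(263,151.6),24),("head",(263,230.8),24)):
    X=onz(c,[uv],z)[0]; print(nm,X,(X-o)@t)
E
```

```text
bench z 0.23035505241988827 0.8365175004255231
2792 [ 483.812 -394.121    9.435] [ 580.925 -211.179   27.326]
[ 521.461 -279.353   11.93 ] [-0.394  0.919 -0.   ] 0.5193160651394872 113.17809465919301
-119.08254525860676 70.390471621847 189.47301688045377
tip [ 493.493 -213.342   20.   ] 71.68714393407956
groove [ 526.767 -292.202   24.   ] -13.90573401610625
head [ 569.558 -389.039   24.   ] -119.76915331508947
```

```bash
python3 -m pendant '[[0.174,-0.021,-0.5,0,0,0,0.53],[0.174,-0.021,-1,0,0,0,0.53],[0.174,-0.021,-1,0,0,0,0.53]]' 40; python3 -m pendant '[[0,0,-0.5,0,0,0,0.53],[0,0,-0.8,0,0,0,0.53],[0,0,-0.8,0,0,0,0.53]]';python3 -m pendant '[[0,0,-0.18,0,0,0,0.53],[0,0,-0.33,0,0,0,0.53],[0,0,-0.33,0,0,0,0.53],[0,0,-0.33,0,0,0,0.53]]'; python3 snap.py wrist w2
```

```text
clock: 1.85
ee_pos: [532.1, -311.5, 121.4]
tcp_rot: [[-0.396, 0.918, -0.011], [0.918, 0.396, 0.009], [0.013, -0.006, -1.0]]
wrist_force: [-1.0, 0.1, -0.5]
grip_width: 0.781
clock: 2.15
ee_pos: [533.9, -313.0, 46.1]
tcp_rot: [[-0.396, 0.918, -0.005], [0.918, 0.396, 0.005], [0.006, -0.003, -1.0]]
wrist_force: [-0.8, -0.5, -0.2]
grip_width: 0.525
clock: 2.55
ee_pos: [537.0, -314.9, 17.3]
tcp_rot: [[-0.397, 0.918, 0.001], [0.918, 0.397, -0.001], [-0.001, 0.001, -1.0]]
wrist_force: [0.5, -0.4, 0.7]
grip_width: 0.469
2.55 [ 536.98  -314.92    17.349] [ 0.456 -0.417  0.697] [-40.811  22.05   98.825   0.     59.043 -64.198]
[[-0.397  0.918  0.001]
 [ 0.918  0.397 -0.001]
 [-0.001  0.001 -1.   ]]
```

View pics/w2.png

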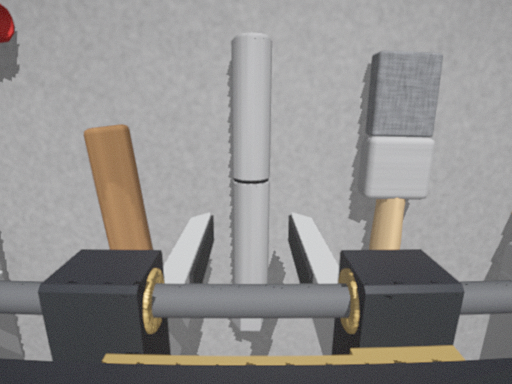

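The tube (column ~252) is centred between the fingers, with the groove at (251,179) and stick and brush clear. Close and lift.

```bash
python3 -m pendant '[[0,0,0,0,0,0,1],[0,0,0,0,0,0,1],[0,0,0,0,0,0,1],[0,0,0,0,0,0,1],[0,0,0,0,0,0,1],[0,0,0,0,0,0,1]]' 50; python3 -m pendant '[[0,0,0.2,0,0,0,1],[0,0,0.5,0,0,0,1],[0,0,0.8,0,0,0,1],[0,0,0.8,0,0,0,1],[0,0,0.8,0,0,0,1]]'; python3 snap.py wrist w3
```

```text
clock: 3.2
ee_pos: [536.4, -314.3, 15.9]
tcp_rot: [[-0.397, 0.918, -0.0], [0.918, 0.397, 0.0], [0.0, -0.0, -1.0]]
wrist_force: [0.3, -0.6, -0.5]
grip_width: 0.016
clock: 3.7
ee_pos: [536.6, -314.5, 96.2]
tcp_rot: [[-0.397, 0.918, 0.001], [0.918, 0.397, -0.001], [-0.001, 0.0, -1.0]]
wrist_force: [-0.2, 0.8, -0.5]
grip_width: 0.007
3.7 [ 536.609 -314.451   96.166] [-0.23   0.793 -0.548] [-40.8    15.832  97.34   -0.001  66.773 -64.204]
[[-0.397  0.918  0.001]
 [ 0.918  0.397 -0.001]
 [-0.001  0.    -1.   ]]
```

View pics/w3.png

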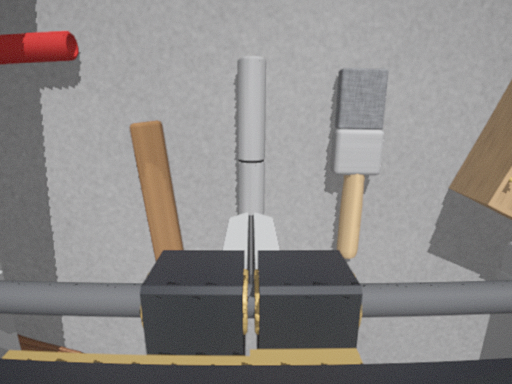

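```bash
python3 - <<'E'
from h import *
import pickle
np.set_printoptions(precision=3,suppress=True)
for n,box in(("w2",(225,20,280,200)),("w3",(230,45,275,200))):
    s,c,p,d=pickle.load(open(n+".pkl","rb"))
    P,u,v=cloud(c,d,box); k=(P[:,2]>5)&(P[:,2]<40)
    o,t,e=fitcyl(P[k],12,(-.396,.918));print(n,o,t,e,"axis pt nearest tcp offset",np.cross(t,s["ee_pos"]-o))
    a=(P[k]-o)@t; print("tip",o+a.max()*t, "tcp rel tip",(s["ee_pos"]-o)@t-a.max())
    R=s["tcp_rot"]
    for q in ((0,0,0),(0,0,14),(8,0,14),(8,20,14),(8,-20,14),(8,-22,0)): print(q,proj(c,s["ee_pos"]+R@np.array(q)))
    for z in (0,0): pass
    gx=onz(c,[(251,179 if n=="w2" else 160)],24)[0];print("groove",gx)
E
```

```text
w2 [ 511.811 -256.253   11.921] [-0.394  0.919  0.   ] 0.4409456576360464 axis pt nearest tcp offset [ 4.993  2.139 -0.035]
tip [ 493.683 -213.937   11.924] tcp rel tip -109.87260654463157
(0, 0, 0) [[250.531 217.346]]
(0, 0, 14) [[250.555 210.564]]
(8, 0, 14) [[250.552 199.38 ]]
(8, 20, 14) [[279.901 199.375]]
(8, -20, 14) [[221.207 199.373]]
(8, -22, 0) [[216.118 205.475]]
groove [ 526.602 -290.18    24.   ]
w3 [ 515.857 -266.039   11.91 ] [-0.394  0.919 -0.   ] 0.46389863287309663 axis pt nearest tcp offset [77.408 33.205  0.013]
tip [ 493.399 -213.683   11.882] tcp rel tip -109.68316165838172
(0, 0, 0) [[250.543 217.381]]
(0, 0, 14) [[250.566 210.598]]
(8, 0, 14) [[250.562 199.414]]
(8, 20, 14) [[279.912 199.408]]
(8, -20, 14) [[221.217 199.408]]
(8, -22, 0) [[216.128 205.511]]
groove [ 526.723 -290.751   24.   ]
```

```bash
python3 - <<'E'
from h import *
import pickle
np.set_printoptions(precision=1,suppress=True)
for n in("w2","w3"):
    s,c,p,d=pickle.load(open(n+".pkl","rb"))
    P,u,v=cloud(c,d,(160,195,345,250)); Q=(P-s["ee_pos"])@s["tcp_rot"]
    k=(Q[:,2]<60)&(P[:,2]>28) if n=="w2" else (Q[:,2]<30)
    for r in (205,212,216,220,226,232,240,248):
        m=k&(v==r)
        print(n,r,[ (int(a),*b) for a,b in list(zip(u[m],Q[m]))[::12]])
E
```

```text
w2 205 []
w2 212 [(209, np.float64(9.38846128208636), np.float64(-24.31685327206753), np.float64(-17.345856054887864))]
w2 216 [(195, np.float64(8.877520689152163), np.float64(-31.606541684676962), np.float64(-23.038595293565333)), (207, np.float64(9.017961773739149), np.float64(-24.69978787921048), np.float64(-23.409051292776372)), (295, np.float64(9.10636218228667), np.float64(25.250012586214876), np.float64(-23.653488265637957))]
w2 220 [(189, np.float64(9.317319430910935), np.float64(-33.53502975349769), np.float64(-30.95850665050042)), (201, np.float64(9.11230906232047), np.float64(-27.066959958208784), np.float64(-30.350615299274853)), (213, np.float64(4.156914362253733), np.float64(-22.209804492820002), np.float64(-16.591389329675685)), (299, np.float64(9.284338986313164), np.float64(26.477914060666002), np.float64(-30.80958298891781)), (311, np.float64(8.978654144665343), np.float64(33.20796530720774), np.float64(-29.998816218149898))]
w2 226 [(186, np.float64(9.177279648287913), np.float64(-33.46847056140932), np.float64(-39.71853556207562)), (198, np.float64(9.5000732344492
[... 4454 characters left out ...]
64(9.108957277542956), np.float64(4.462135343068395), np.float64(-57.48251721433744)), (272, np.float64(8.99244222977288), np.float64(10.05857172095679), np.float64(-57.22343272582087))]
w3 248 [(223, np.float64(9.3541999980549), np.float64(-11.950052697262771), np.float64(-66.79654556564509)), (235, np.float64(9.445029505436214), np.float64(-6.69784567142437), np.float64(-66.9742988060676)), (247, np.float64(7.713531649710494), np.float64(-1.5159208592426403), np.float64(-63.20904061255836)), (259, np.float64(8.784212317004014), np.float64(3.8039506127640776), np.float64(-65.5317525392673)), (271, np.float64(9.442161646028964), np.float64(8.997024147252153), np.float64(-66.96894981968678))]
```

```bash
python3 - <<'E'
from h import *
import pickle
np.set_printoptions(precision=1,suppress=True)
for n in("w2","w3"):
    s,c,p,d=pickle.load(open(n+".pkl","rb"))
    P,u,v=cloud(c,d,(160,195,345,300)); Q=(P-s["ee_pos"])@s["tcp_rot"]
    k=(Q[:,2]<-5)&(abs(Q[:,0])<12)
    print(n,np.sort(Q[k][:,2])[-30:])
    print(v[k].min(), "pred row for z=-17,-15,-12 x=9.2:",[proj(c,s["ee_pos"]+s["tcp_rot"]@np.array((9.2,-3,z)))[0,1] for z in(-17,-15,-12,14)])
E
sleep 0; python3 -m pendant '[[0,0,0,0,0,0,0.53],[0,0,0,0,0,0,0.53],[0,0,0,0,0,0,0.53],[0,0,0,0,0,0,0.53]]'; python3 snap.py scene s1 30,30,330,255
```

```text
w2 [-5.1 -5.1 -5.1 -5.1 -5.1 -5.1 -5.1 -5.1 -5.1 -5.1 -5.1 -5.1 -5.1 -5.1
 -5.1 -5.1 -5.1 -5.1 -5.1 -5.1 -5.  -5.  -5.  -5.  -5.  -5.  -5.  -5.
 -5.  -5. ]
202 pred row for z=-17,-15,-12 x=9.2: [np.float64(212.14434984775443), np.float64(211.0737504037241), np.float64(209.50807909366898), np.float64(197.68441826433502)]
w3 [-20.1 -20.1 -20.  -19.9 -19.9 -19.9 -19.6 -19.4 -19.2 -19.  -18.9 -18.9
 -18.6 -18.5 -18.5 -18.4 -18.3 -18.2 -18.2 -17.8 -17.6 -17.5 -17.4 -17.3
 -17.2 -17.  -16.9 -16.9 -16.9 -16.9]
212 pred row for z=-17,-15,-12 x=9.2: [np.float64(212.18121455940613), np.float64(211.11040161837536), np.float64(209.5444192049532), np.float64(197.71845243460606)]
clock: 4.15
ee_pos: [536.2, -314.1, 95.3]
tcp_rot: [[-0.397, 0.918, -0.001], [0.918, 0.397, 0.001], [0.001, -0.0, -1.0]]
wrist_force: [0.4, -0.0, 0.4]
grip_width: 0.311
scale 2.6666666666666665
4.15 [ 536.19  -314.098   95.345] [ 0.364 -0.042  0.374] [-40.801  15.894  97.358  -0.001  66.807 -64.202]
[[-0.397  0.918 -0.001]
 [ 0.918  0.397  0.001]
 [ 0.001 -0.    -1.   ]]
```

View pics/s1.png

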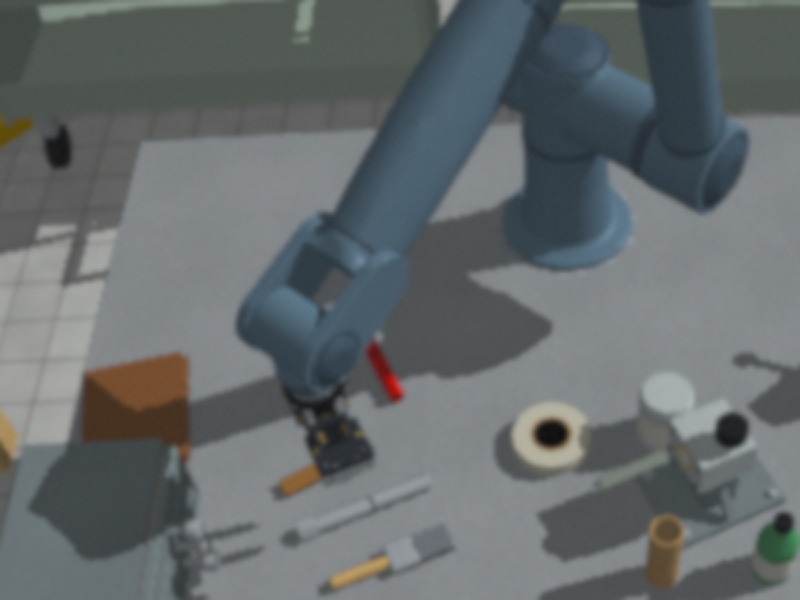

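The fingertips actually appear about 17 mm behind the reported TCP (rows 212–216), so the jaws shut above the tube, which did not move. Go lower, checking the force.

```bash
python3 -m pendant '[[0,0,-0.4,0,0,0,0.53],[0,0,-0.8,0,0,0,0.53],[0,0,-0.8,0,0,0,0.53],[0,0,-0.8,0,0,0,0.53]]'; python3 -m pendant '[[0,0,-0.1,0,0,0,0.53],[0,0,-0.2,0,0,0,0.53],[0,0,-0.2,0,0,0,0.53]]'; python3 snap.py wrist w4
```

```text
clock: 4.6
ee_pos: [536.3, -314.1, 16.0]
tcp_rot: [[-0.397, 0.918, -0.001], [0.918, 0.397, 0.001], [0.001, -0.0, -1.0]]
wrist_force: [-0.0, -0.1, -0.0]
grip_width: 0.468
clock: 4.9
ee_pos: [536.0, -314.0, -4.6]
tcp_rot: [[-0.397, 0.918, -0.001], [0.918, 0.397, 0.001], [0.001, -0.001, -1.0]]
wrist_force: [0.3, 0.1, 0.9]
grip_width: 0.469
4.9 [ 536.03  -313.973   -4.641] [0.345 0.135 0.904] [-40.801  23.931  99.071  -0.002  57.063 -64.203]
[[-0.397  0.918 -0.001]
 [ 0.918  0.397  0.001]
 [ 0.001 -0.001 -1.   ]]
```

View pics/w4.png

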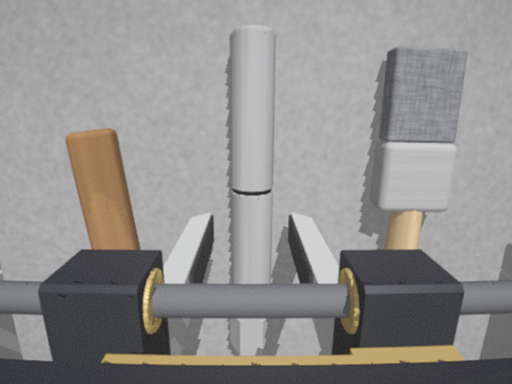

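```bash
python3 -m pendant '[[0,0,-0.04,0,0,0,0.53],[0,0,-0.08,0,0,0,0.53],[0,0,-0.08,0,0,0,0.53]]'; python3 -m pendant '[[0,0,0,0,0,0,1],[0,0,0,0,0,0,1],[0,0,0,0,0,0,1],[0,0,0,0,0,0,1],[0,0,0,0,0,0,1]]' 50; python3 snap.py wrist w5
```

```text
clock: 5.25
ee_pos: [536.1, -314.0, -12.6]
tcp_rot: [[-0.397, 0.918, -0.001], [0.918, 0.397, 0.001], [0.001, -0.0, -1.0]]
wrist_force: [0.4, 1.1, -0.5]
grip_width: 0.465
clock: 5.75
ee_pos: [536.6, -314.4, -11.9]
tcp_rot: [[-0.397, 0.918, 0.0], [0.918, 0.397, -0.0], [-0.0, 0.0, -1.0]]
wrist_force: [0.4, -0.3, 0.7]
grip_width: 0.241
5.75 [ 536.619 -314.369  -11.861] [ 0.393 -0.294  0.69 ] [-40.796  24.617  99.056   0.006  56.304 -64.202]
[[-0.397  0.918  0.   ]
 [ 0.918  0.397 -0.   ]
 [-0.     0.    -1.   ]]
```

View pics/w5.png

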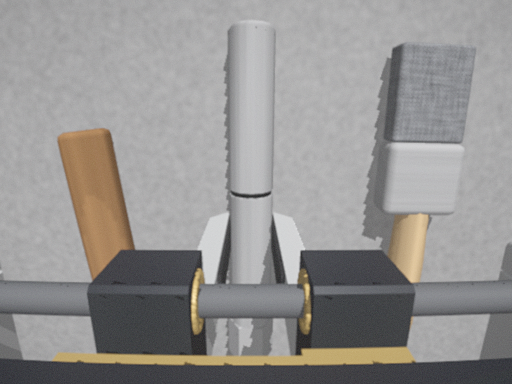

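```bash
python3 -m pendant '[[0,0,0.1,0,0,0,1],[0,0,0.3,0,0,0,1],[0,0,0.6,0,0,0,1],[0,0,1,0,0,0,1],[0,0,1,0,0,0,1]]'; python3 snap.py wrist w6;  python3 -m pendant '[[0,0.2,0.4,0,0,0,1],[0,0.5,0.8,0,0,0,1],[0.1,1,1,0,0,0,1],[0.1,1,1,0,0,0,1]]'
```

```text
clock: 6.3
ee_pos: [539.7, -317.0, 94.5]
tcp_rot: [[-0.397, 0.918, 0.009], [0.918, 0.397, -0.007], [-0.01, 0.005, -1.0]]
wrist_force: [0.9, -1.1, -1.0]
grip_width: 0.244
6.3 [ 539.712 -317.049   94.548] [ 0.9   -1.103 -0.965] [-40.794  16.065  97.241  -0.002  66.043 -64.203]
[[-0.397  0.918  0.009]
 [ 0.918  0.397 -0.007]
 [-0.01   0.005 -1.   ]]
clock: 6.75
ee_pos: [547.5, -210.8, 189.3]
tcp_rot: [[-0.401, 0.916, 0.002], [0.916, 0.401, 0.0], [-0.001, 0.002, -1.0]]
wrist_force: [-0.3, -1.8, -2.1]
grip_width: 0.244
```

View pics/w6.png

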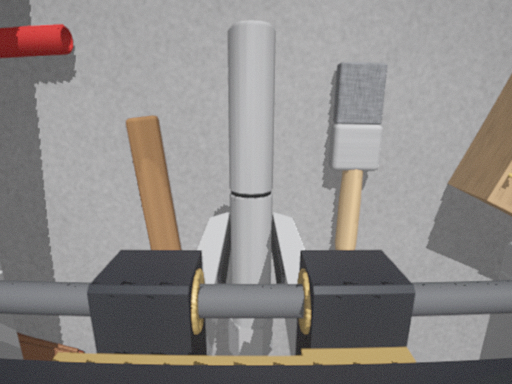

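The tube is held and unslipped (tip row 23, groove row 192, same as before the lift). On to the unwinder.

```bash
python3 -m pendant '[[0.1,0.4,0.2,0,0,0,1],[0.15,0.9,0.4,0,0,0,1],[0.15,1,0.4,0,0,0,1],[0.15,1,0.4,0,0,0,1]]'; python3 -m pendant '[[0.1,0.4,0,0,0,0,1],[0.15,0.8,0,0,0,0,1],[0.15,0.9,0,0,0,0,1],[0.15,0.9,0,0,0,0,1],[0.15,0.9,0,0,0,0,1],[0.15,0.9,0,0,0,0,1]]'; python3 snap.py wrist w7
```

```text
clock: 7.15
ee_pos: [560.7, -112.8, 226.1]
tcp_rot: [[-0.4, 0.917, -0.003], [0.917, 0.4, 0.001], [0.002, -0.002, -1.0]]
wrist_force: [0.3, -0.0, -2.1]
grip_width: 0.243
clock: 7.75
ee_pos: [576.2, -26.0, 227.3]
tcp_rot: [[-0.395, 0.919, -0.001], [0.919, 0.395, -0.0], [0.0, -0.001, -1.0]]
wrist_force: [0.9, 0.3, -2.7]
grip_width: 0.243
7.75 [576.189 -26.048 227.316] [ 0.855  0.294 -2.656] [-13.829   2.574  97.955  -0.033  79.522 -37.107]
[[-0.395  0.919 -0.001]
 [ 0.919  0.395 -0.   ]
 [ 0.    -0.001 -1.   ]]
```

View pics/w7.png

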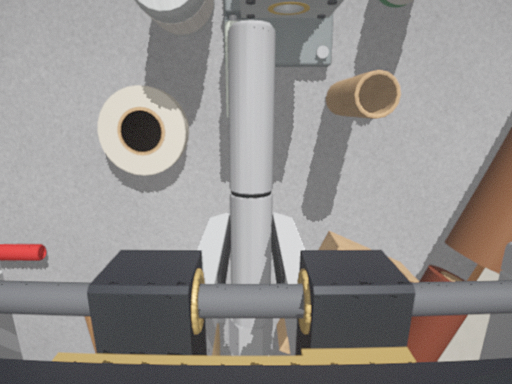

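```bash
python3 -m pendant '[[0.04,0.35,0,0,0,0,1],[0.08,0.63,0,0,0,0,1],[0.08,0.63,0,0,0,0,1],[0.08,0.63,0,0,0,0,1],[0.08,0.63,0,0,0,0,1],[0.08,0.63,0,0,0,0,1]]'; python3 snap.py wrist w8
```

```text
clock: 8.4
ee_pos: [584.4, 37.6, 227.9]
tcp_rot: [[-0.396, 0.918, -0.0], [0.918, 0.396, -0.0], [-0.0, -0.0, -1.0]]
wrist_force: [0.2, -0.6, -3.1]
grip_width: 0.245
8.4 [584.44   37.563 227.934] [ 0.184 -0.646 -3.114] [ -7.401   3.726  96.69   -0.014  79.585 -30.714]
[[-0.396  0.918 -0.   ]
 [ 0.918  0.396 -0.   ]
 [-0.    -0.    -1.   ]]
```

View pics/w8.png

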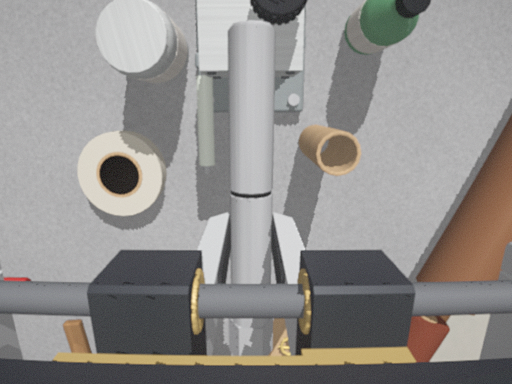

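```bash
python3 - <<'E'
from h import *
import pickle
np.set_printoptions(precision=2,suppress=True)
for n in ("w7","w8"):
    s,c,p,d=pickle.load(open(n+".pkl","rb")); R=s["tcp_rot"];T=s["ee_pos"]
    P,u,v=cloud(c,d,(222,20,282,205)); Q=(P-T)@R
    k=(Q[:,2]<-22)&(Q[:,2]>-45)&(abs(Q[:,1])<14)
    o,t,e=fitcyl(P[k],12,R[:2,0]);print(n,"tube tool frame",R.T@(o-T),"dir",R.T@t,t,e); a=(P[k]-o)@t;print("tip tool",R.T@(o+t*np.percentile(a,99.8)-T))
    tt=R.T@t;oo=R.T@(o-T);print(" at tip y,z:",(oo+tt*(110-oo[0]))[1:])
s,c,p,d=pickle.load(open("w8.pkl","rb"));T=s["ee_pos"];R=s["tcp_rot"]
P,u,v=cloud(c,d,(180,0,320,120)); k=abs(P[:,2]-150)<4; print("top z",np.median(P[k][:,2]))
q=P[k];m=np.zeros(d.shape,np.uint8);m[v[k],u[k]]=255
cv2.imwrite("pics/m8.png",m)
# edges from depth mask, per-row/col
L=[];Rr=[];F=[]
g=cv2.cvtColor(p,cv2.COLOR_RGB2GRAY).astype(float)
for r in range(30,64,4): 
    x=np.where(m[r]>0)[0];print(r,x.min(),x.max(),g[r,192:204].astype(int),g[r,299:311].astype(int))
for cc in list(range(202,226,4))+list(range(278,304,4)):
    y=np.where(m[:,cc]>0)[0];print(cc,y.max(),g[63:78,cc].astype(int))
E
```

```text
w7 tube tool frame [ 66.33   0.14 -23.67] dir [1. 0. 0.] [-0.39  0.92 -0.  ] 0.4436348473667456
tip tool [108.78   0.26 -23.63]
 at tip y,z: [  0.27 -23.63]
w8 tube tool frame [ 66.31   0.13 -23.71] dir [1. 0. 0.] [-0.39  0.92 -0.  ] 0.4455979270703932
tip tool [108.81   0.24 -23.65]
 at tip y,z: [  0.24 -23.65]
top z 150.20245060538693
30 198 302 [168 175 177 155 117 153 207 214 213 212 211 210] [214 215 214 215 193 162 163 174 178 178 177 177]
34 198 302 [174 175 178 167 130 148 198 214 214 212 211 212] [209 211 209 209 188 161 163 173 177 176 179 180]
38 198 302 [176 178 177 167 133 136 185 212 217 215 214 214] [214 214 215 213 190 155 152 172 181 178 175 175]
42 199 302 [173 175 177 171 134 143 183 213 217 214 213 214] [217 215 215 214 190 154 158 173 177 175 174 175]
46 199 303 [178 174 178 168 143 132 174 209 215 213 214 214] [211 211 212 202 176 150 156 173 180 183 180 178]
50 199 303 [176 177 182 171 133 115 161 207 215 213 213 214] [211 212 212 207 182 162 167 174 178 178 179 182]
54 199 303 [181 179 172 159 162 175 190 211 214 213 213 212] [207 212 208 199 173 166 177 179 1
[... 434 characters left out ...]
9 116 136]
214 70 [211 214 215 215 214 214 213 186 123  73  67  93 111  91  71]
218 70 [213 214 215 216 215 216 210 178 131 111 115 115 114  87  71]
222 70 [213 213 216 215 215 218 211 171 128 115 118 116 118 113 108]
278 70 [149 147 152 150 153 151 150 131 117 113 118 118 119 113 110]
282 70 [147 148 155 151 153 150 149 135 119 115 119 120 112  85  70]
286 70 [148 149 147 151 149 150 150 130  95  78  84 109 111  87  74]
290 70 [171 172 183 201 209 214 210 171 106  75  74  95 114 123 146]
294 70 [209 209 212 213 213 216 207 167 109  85  91 110 127 145 160]
298 70 [208 210 212 215 215 215 211 167 122 123 140 159 158 159 163]
302 69 [198 196 200 198 198 199 195 168 150 151 155 153 156 155 156]
```

```bash
python3 - <<'E'
import cv2
p=cv2.imread("pics/w8.png");cv2.imwrite("pics/w8z.png",cv2.resize(p[0:130,180:330],(690,598),interpolation=cv2.INTER_CUBIC))
E
```

```text
(no output)
```

View pics/w8z.png

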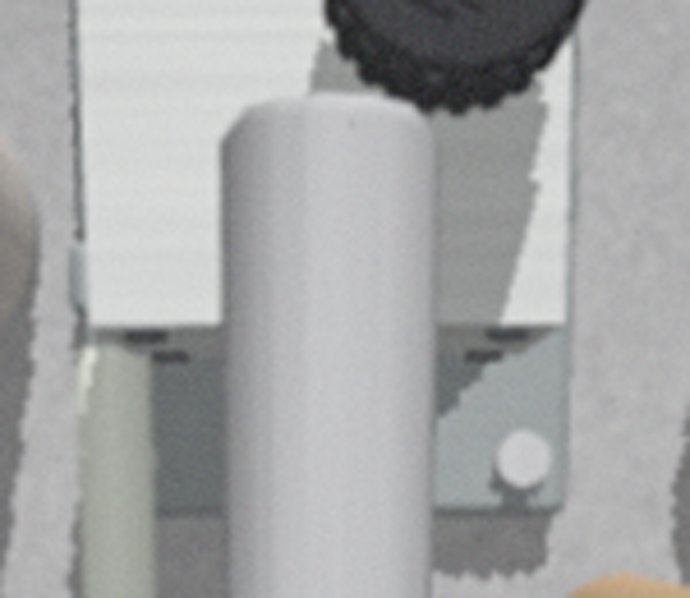

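```bash
python3 - <<'E'
from h import *
import pickle
np.set_printoptions(precision=2,suppress=True)
s,c,p,d=pickle.load(open("w8.pkl","rb"));T=s["ee_pos"];R=s["tcp_rot"]
# subpixel edges
g=cv2.GaussianBlur(cv2.cvtColor(p,cv2.COLOR_RGB2GRAY),(0,0),.7).astype(float)
def half(a,hi,lo): # position where a crosses (hi+lo)/2
    m=(hi+lo)/2; i=np.where((a[:-1]-m)*(a[1:]-m)<=0)[0][0]; return i+(a[i]-m)/(a[i]-a[i+1])
Le=[];Re=[];Fe=[]
for r in range(24,66,2):
    Le.append((193+3+half(g[r,196:204],213,135),r))
for r in range(40,66,2): Re.append((300+half(g[r,300:306],211,160),r))
for q in list(range(204,226,2)): Fe.append((q,67+half(g[67:74,q],214,120)))
for q in list(range(292,302,2)): Fe.append((q,67+half(g[67:74,q],211,115)))
Z=150
L=onz(c,Le,Z)+0;L=L; Rr=onz(c,Re,Z);F=onz(c,Fe,Z)
Le=np.array(Le);print(Le[:,0],np.array(Re)[:,0],np.array(Fe)[:,1])
def ln(X):
    o,dv=cv2.fitLine(X[:,:2].astype(np.float32),cv2.DIST_HUBER,0,.01,.01).ravel()[[2,3]],cv2.fitLine(X[:,:2].astype(np.float32),cv2.DIST_HUBER,0,.01,.01).ravel()[:2]
    return o,dv,np.degrees(np.arctan2(dv[1],dv[0]))%180
for nm,X in (("L",L),("R",Rr),("F",F)):
    o,dv,a=ln(X);print(nm,o,a, "tool",(np.r_[o,150]-T)@R)
LQ=(L-T)@R;RQ=(Rr-T)@R;FQ=(F-T)@R
print("tool y at front: L",np.polyval(np.polyfit(LQ[:,0],LQ[:,1],1),FQ[:,0].mean()),np.polyfit(LQ[:,0],LQ[:,1],1)[0],"R",np.polyval(np.polyfit(RQ[:,0],RQ[:,1],1),FQ[:,0].mean()),np.polyfit(RQ[:,0],RQ[:,1],1)[0],"F slope dx/dy",np.polyfit(FQ[:,1],FQ[:,0],1))
# bore ring in w7
s,c,p,d=pickle.load(open("w7.pkl","rb"));cv2.imwrite("pics/w7z.png",cv2.resize(p[0:75,220:345,::-1],(750,450),interpolation=cv2.INTER_CUBIC))
E
```

```text
[197.25 197.35 197.39 197.43 197.49 197.54 197.58 197.79 197.76 197.77
 197.94 198.07 198.13 198.31 197.86 197.   197.5  197.63 197.7  197.83
 197.95] [302.98 303.06 303.02 302.59 302.64 302.87 302.77 302.53 302.57 302.62
 302.43 302.38 302.36] [70.43 70.33 70.27 70.24 70.22 70.2  70.26 70.22 70.11 70.09 70.08 69.98
 70.02 70.1  70.12 70.36]
L [498.36 130.05] 112.35786 tool [119.02 -42.44  77.92]
R [578.29 157.71] 113.44891 tool [112.78  41.91  77.91]
F [530.87 121.93] 23.419905 tool [ 98.7  -15.79  77.92]
tool y at front: L -42.8524520063627 0.020279028377453153 R 41.94713114029508 -0.0023813734642778414 F slope dx/dy [ 0.   98.72]
```

View pics/w7z.png

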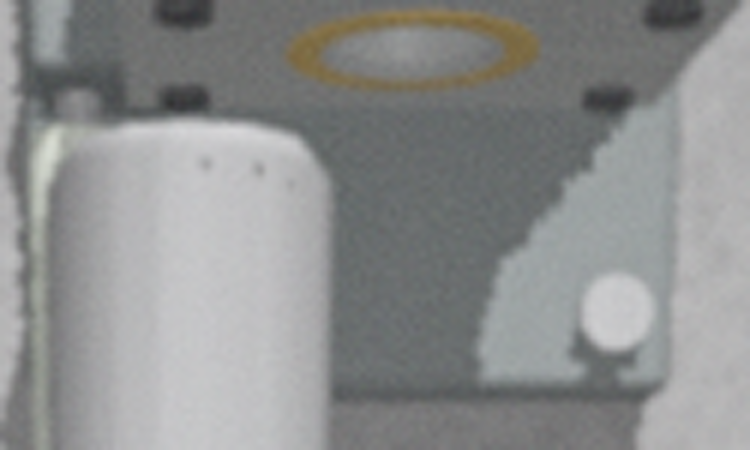

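```bash
python3 - <<'E'
from h import *
import pickle
np.set_printoptions(precision=2,suppress=True)
s7,c7,p,d=pickle.load(open("w7.pkl","rb"));s8,c8,p8,d8=pickle.load(open("w8.pkl","rb"))
T,R=s8["ee_pos"],s8["tcp_rot"]
X=onz(c7,[(220+414/6-.5,50/6-.5)],120)[0];print("ring",X,"in w8 tool",(X-T)@R,"via w7 tool",(X-s7["ee_pos"])@s7["tcp_rot"]+(s7["ee_pos"]-T)@R)
M=T+R@np.array([98.7,-0.27,0]);print("mouth",M)
print("tip now",T+R@np.array([109.3,.2,-23.7]))
E
```

```text
ring [545.41 128.51 120.  ] in w8 tool [ 98.99   0.17 107.91] via w7 tool [ 98.98   0.18 107.93]
mouth [545.13 128.1  227.91]
tip now [541.36 138.02 251.61]
```

```bash
python3 -m pendant '[[0.137,-0.322,0,0,0,0,1],[0.137,-0.322,-0.3,0,0,0,1],[0.137,-0.322,-0.7,0,0,0,1],[0.137,-0.322,-1,0,0,0,1],[0.137,-0.322,-1,0,0,0,1],[0.137,-0.322,-1,0,0,0,1]]'; python3 -m pendant '[[0,0,-0.2,0,0,0,1],[0,0,-0.318,0,0,0,1],[0,0,-0.318,0,0,0,1],[0,0,-0.318,0,0,0,1],[0,0,-0.318,0,0,0,1],[0,0,-0.318,0,0,0,1]]'; python3 snap.py wrist w9; python3 snap.py scene s9 240,160,340,235
```

```text
clock: 9.05
ee_pos: [598.3, 6.1, 128.4]
tcp_rot: [[-0.397, 0.918, -0.0], [0.918, 0.397, -0.0], [-0.0, -0.0, -1.0]]
wrist_force: [1.0, -0.7, -1.8]
grip_width: 0.241
clock: 9.65
ee_pos: [598.8, 6.4, 97.3]
tcp_rot: [[-0.397, 0.918, 0.002], [0.918, 0.397, -0.0], [-0.001, 0.001, -1.0]]
wrist_force: [0.6, -0.1, -2.1]
grip_width: 0.244
9.65 [598.847   6.402  97.254] [ 0.643 -0.131 -2.057] [-10.225  12.844 100.829   0.001  66.227 -33.631]
[[-0.397  0.918  0.002]
 [ 0.918  0.397 -0.   ]
 [-0.001  0.001 -1.   ]]
scale 8.0
9.7 [598.684   6.404  97.036] [-0.541 -0.052 -2.44 ] [-10.227  12.852 100.844  -0.001  66.223 -33.63 ]
[[-0.397  0.918  0.001]
 [ 0.918  0.397 -0.   ]
 [-0.001  0.001 -1.   ]]
```

View pics/w9.png

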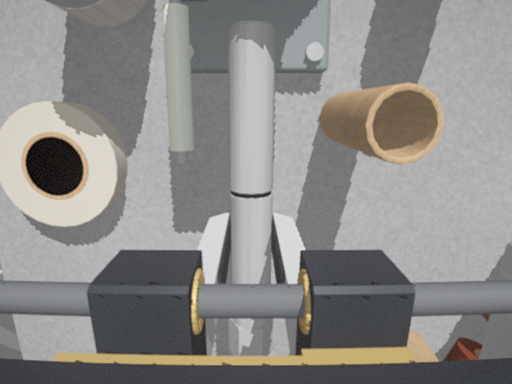

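View pics/s9.png

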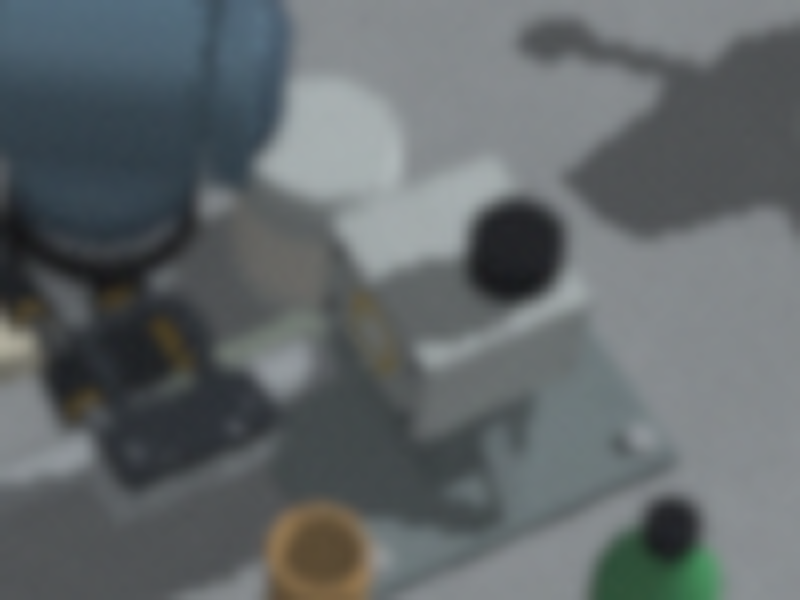

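```bash
python3 -m pendant '[[-0.044,0.09,0,0,0,0,1],[-0.084,0.182,0,0,0,0,1],[-0.099,0.219,0,0,0,0,1],[-0.111,0.247,0,0,0,0,1],[-0.123,0.274,0,0,0,0,1],[-0.135,0.302,0,0,0,0,1],[-0.135,0.302,0,0,0,0,1]]'; python3 snap.py wrist w10
```

```text
clock: 10.45
ee_pos: [584.5, 37.0, 96.1]
tcp_rot: [[-0.397, 0.918, -0.0], [0.918, 0.397, 0.0], [0.0, -0.0, -1.0]]
wrist_force: [0.2, 0.1, -3.0]
grip_width: 0.241
10.45 [584.509  36.96   96.12 ] [ 0.165  0.092 -2.975] [ -7.468  11.329 102.745   0.003  65.933 -30.886]
[[-0.397  0.918 -0.   ]
 [ 0.918  0.397  0.   ]
 [ 0.    -0.    -1.   ]]
```

View pics/w10.png

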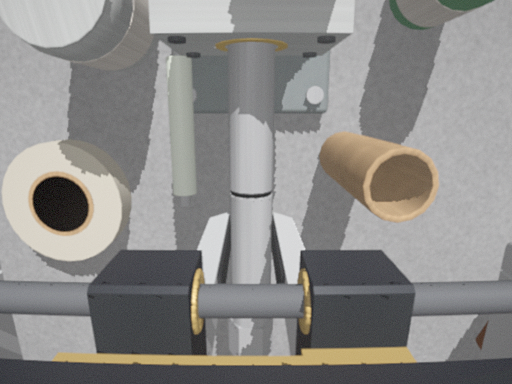

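The tip has entered the ring at (251,45) with no force. Carry on in.

```bash
python3 -m pendant '[[-0.024,0.055,0,0,0,0,1],[-0.048,0.11,0,0,0,0,1],[-0.071,0.165,0,0,0,0,1],[-0.099,0.23,0,0,0,0,1],[-0.099,0.23,0,0,0,0,1],[-0.099,0.23,0,0,0,0,1]]'; python3 -m pendant '[[-0.012,0.028,0,0,0,0,1],[-0.02,0.046,0,0,0,0,1],[-0.028,0.064,0,0,0,0,1],[-0.032,0.073,0,0,0,0,1],[-0.032,0.073,0,0,0,0,1]]'
```

```text
clock: 11.1
ee_pos: [574.7, 59.9, 96.2]
tcp_rot: [[-0.398, 0.918, 0.0], [0.918, 0.398, -0.0], [-0.0, 0.0, -1.0]]
wrist_force: [0.6, 0.0, -1.9]
grip_width: 0.242
clock: 11.6
ee_pos: [571.5, 67.0, 96.1]
tcp_rot: [[-0.397, 0.918, -0.0], [0.918, 0.397, -0.0], [-0.0, -0.0, -1.0]]
wrist_force: [-0.2, 0.0, -3.3]
grip_width: 0.238
```

```bash
python3 -m pendant '[[-0.008,0.018,0,0,0,0,1],[-0.016,0.037,0,0,0,0,1],[-0.016,0.037,0,0,0,0,1]]'; python3 -m pendant '[[-0.008,0.018,0,0,0,0,1],[-0.016,0.037,0,0,0,0,1],[-0.016,0.037,0,0,0,0,1]]'; python3 snap.py wrist w11
```

```text
clock: 11.9
ee_pos: [570.3, 69.7, 96.4]
tcp_rot: [[-0.398, 0.917, 0.001], [0.917, 0.398, -0.002], [-0.002, -0.0, -1.0]]
wrist_force: [0.9, -5.0, -2.2]
grip_width: 0.244
clock: 12.2
ee_pos: [570.3, 71.0, 97.2]
tcp_rot: [[-0.398, 0.917, 0.004], [0.917, 0.398, -0.007], [-0.008, 0.001, -1.0]]
wrist_force: [3.3, -11.9, -2.5]
grip_width: 0.241
12.2 [570.257  70.974  97.221] [  3.275 -11.911  -2.455] [ -3.998   9.708 104.492  -0.433  65.52  -27.302]
[[-0.398  0.917  0.004]
 [ 0.917  0.398 -0.007]
 [-0.008  0.001 -1.   ]]
```

View pics/w11.png

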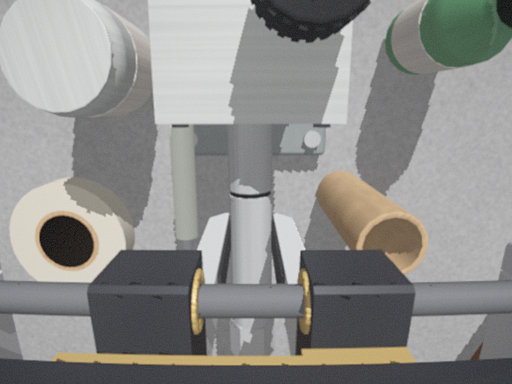

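```bash
python3 -m pendant '[[0.016,-0.037,0,0,0,0,1],[0.026,-0.06,0,0,0,0,1],[0.026,-0.06,0,0,0,0,1],[0.026,-0.06,0,0,0,0,1]]'; python3 snap.py wrist w12;python3 -m pendant '[[0,0,0,0,0,0,0.8],[0,0,0,0,0,0,0.63],[0,0,0,0,0,0,0.53],[0,0,0,0,0,0,0.53],[0,0,0,0,0,0,0.53]]'; python3 snap.py wrist w13
```

```text
clock: 12.65
ee_pos: [570.9, 68.4, 96.1]
tcp_rot: [[-0.397, 0.918, -0.0], [0.918, 0.397, -0.0], [-0.0, -0.0, -1.0]]
wrist_force: [-0.7, -1.7, -2.6]
grip_width: 0.246
12.65 [570.877  68.4    96.057] [-0.672 -1.687 -2.614] [ -4.45    9.97  104.326  -0.023  65.708 -27.86 ]
[[-0.397  0.918 -0.   ]
 [ 0.918  0.397 -0.   ]
 [-0.    -0.    -1.   ]]
clock: 13.2
ee_pos: [571.4, 68.5, 96.7]
tcp_rot: [[-0.397, 0.918, 0.001], [0.918, 0.397, 0.0], [-0.0, 0.001, -1.0]]
wrist_force: [0.7, 0.0, -0.4]
grip_width: 0.467
13.2 [571.412  68.463  96.656] [ 0.741  0.046 -0.416] [ -4.456   9.946 104.284   0.01   65.705 -27.858]
[[-0.397  0.918  0.001]
 [ 0.918  0.397  0.   ]
 [-0.     0.001 -1.   ]]
```

View pics/w13.png

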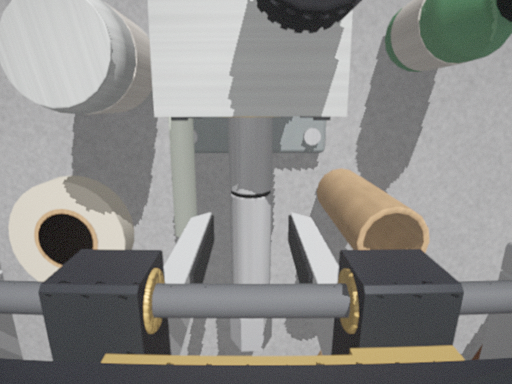

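```bash
python3 -m pendant '[[0,0,0.2,0,0,0,0.53],[0,0,0.6,0,0,0,0.53],[0,0,1,0,0,0,0.4],[0,0,1,0,0,0,0.25]]' 25; python3 -m pendant '[[-0.1,0.4,0.2,0,0,0,0.25],[-0.2,0.8,0.2,0,0,0,0.25],[-0.278,1,0.2,0,0,0,0.25],[-0.278,1,0.2,0,0,0,0.25],[-0.278,1,0.2,0,0,0,0.25],[-0.278,1,0.2,0,0,0,0.25]]'; python3 snap.py wrist w14; python3 snap.py scene s14 240,160,340,235;
```

```text
clock: 13.65
ee_pos: [574.9, 68.2, 203.3]
tcp_rot: [[-0.397, 0.918, 0.012], [0.918, 0.397, -0.001], [-0.006, 0.011, -1.0]]
wrist_force: [-0.1, -0.4, 0.1]
grip_width: 0.603
clock: 14.25
ee_pos: [543.3, 167.5, 215.7]
tcp_rot: [[-0.396, 0.918, -0.001], [0.918, 0.396, -0.0], [-0.0, -0.001, -1.0]]
wrist_force: [-0.1, -0.3, -0.1]
grip_width: 0.746
14.25 [543.325 167.502 215.689] [-0.112 -0.327 -0.107] [  5.719   1.931  99.84   -0.015  78.262 -17.62 ]
[[-0.396  0.918 -0.001]
 [ 0.918  0.396 -0.   ]
 [-0.    -0.001 -1.   ]]
scale 8.0
14.3 [543.409 167.365 215.778] [ 0.292 -0.345 -0.688] [  5.702   1.929  99.832  -0.01   78.267 -17.614]
[[-0.396  0.918 -0.   ]
 [ 0.918  0.396 -0.   ]
 [-0.    -0.001 -1.   ]]
```

View pics/w14.png

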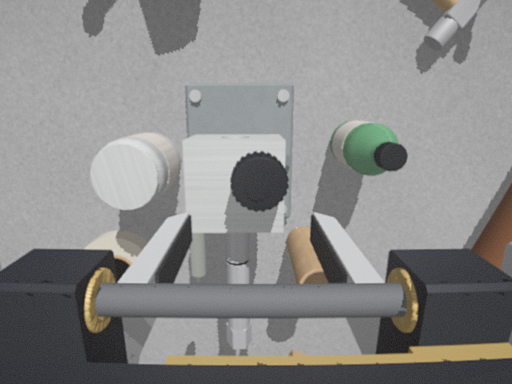

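View pics/s14.png

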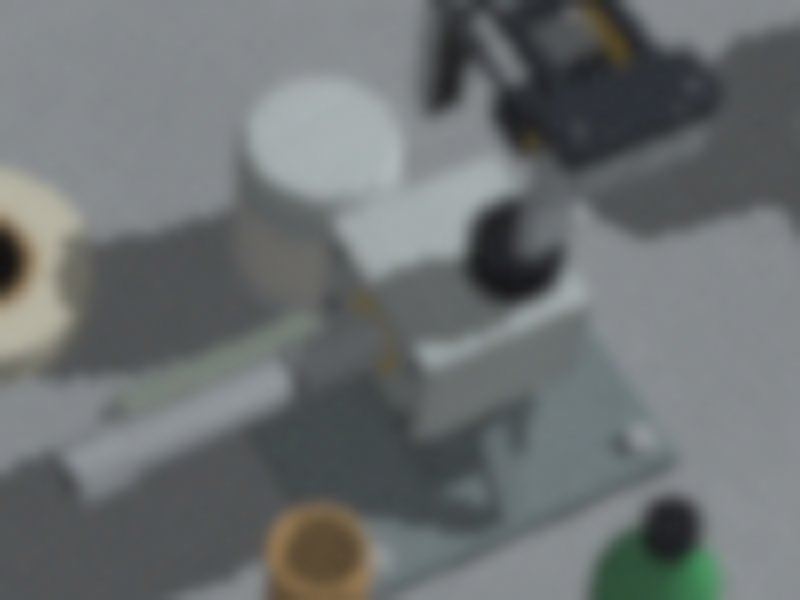

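```bash
python3 - <<'E'
from h import *
import pickle
np.set_printoptions(precision=2,suppress=True)
s,c,p,d=pickle.load(open("w14.pkl","rb"))
m=((p.max(2)<70)*255).astype(np.uint8);m[:140]=0;m[215:]=0;m[:,:225]=0;m[:,300:]=0
P,u,v=cloud(c,d,(220,140,300,220));k=abs(P[:,2]-188)<3;Q=P[k];print(np.median(Q[:,2]),(Q.min(0)+Q.max(0))/2,Q.max(0)-Q.min(0),Q.mean(0))
mm=np.zeros(d.shape,np.uint8);mm[v[k],u[k]]=1
cn=max(cv2.findContours(mm,0,1)[0],key=cv2.contourArea);ce,r=cv2.minEnclosingCircle(cn);print(ce,r,onz(c,[ce],188),(onz(c,[ce],188)[0]-s["ee_pos"])@s["tcp_rot"])
E
```

```text
188.37669175385815 [542.37 184.48 188.  ] [42.05 42.49  5.99] [542.2  185.05 188.46]
(258.8629455566406, 182.6167449951172) 29.360767364501953 [[542.21 185.01 188.  ]] [16.52  5.93 27.68]
```

```bash
python3 -m pendant '[[-0.008,0.17,0,0,0,0,0.25],[-0.008,0.17,0,0,0,0,0.25],[-0.008,0.17,-0.2,0,0,0,0.25],[-0.008,0.17,-0.4,0,0,0,0.25],[-0.008,0.17,-0.66,0,0,0,0.25],[-0.008,0.17,-0.66,0,0,0,0.25],[-0.008,0.17,-0.66,0,0,0,0.25]]' 25;  python3 snap.py wrist w15;python3 -m pendant '[[0,0,0,0,0,0,0.8],[0,0,0,0,0,0,0.8],[0,0,0,0,0,0,0.8],[0,0,0,0,0,0,0.8],[0,0,0,0,0,0,0.8]]' 25
```

```text
clock: 15.05
ee_pos: [542.4, 184.7, 150.3]
tcp_rot: [[-0.397, 0.918, -0.001], [0.918, 0.397, -0.0], [0.0, -0.001, -1.0]]
wrist_force: [0.8, -1.5, 0.6]
grip_width: 0.75
15.05 [542.423 184.75  150.278] [ 0.757 -1.472  0.583] [  7.481   6.027 102.573  -0.009  71.438 -15.882]
[[-0.397  0.918 -0.001]
 [ 0.918  0.397 -0.   ]
 [ 0.    -0.001 -1.   ]]
clock: 15.6
ee_pos: [542.3, 185.3, 150.6]
tcp_rot: [[-0.397, 0.918, -0.0], [0.918, 0.397, -0.0], [-0.0, -0.0, -1.0]]
wrist_force: [-1.6, -0.7, 2.4]
grip_width: 0.434
```

View pics/w15.png

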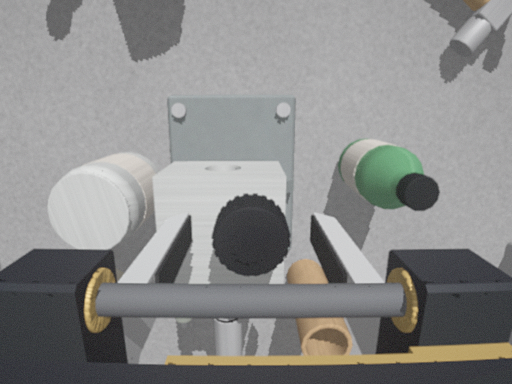

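```bash
python3 -m pendant '[[0,0,0,0,0,0.2,0.8],[0,0,0,0,0,0.45,0.8],[0,0,0,0,0,0.7,0.8],[0,0,0,0,0,0.95,0.8],[0,0,0,0,0,0.95,0.8]]';python3 -c "
from station import arm;print(arm.state()['torque'])"; python3 -m pendant '[[0,0,0,0,0,0.25,0.8],[0,0,0,0,0,0.5,0.8],[0,0,0,0,0,0.75,0.8],[0,0,0,0,0,0.95,0.8],[0,0,0,0,0,0.95,0.8]]';python3 -c "
from station import arm;print(arm.state()['torque'])";python3 snap.py top t15 165,130,285,220
```

```text
clock: 16.1
ee_pos: [541.9, 185.1, 150.6]
tcp_rot: [[-0.787, 0.617, -0.001], [0.617, 0.787, -0.001], [0.0, -0.001, -1.0]]
wrist_force: [-4.9, -3.8, 4.3]
grip_width: 0.435
[-0.46257078  0.59371384 -0.01858279]
clock: 16.6
ee_pos: [541.7, 184.6, 150.1]
tcp_rot: [[-0.986, 0.169, -0.002], [0.169, 0.986, -0.002], [0.002, -0.002, -1.0]]
wrist_force: [-4.3, -4.2, 3.4]
grip_width: 0.434
[-0.62363921  0.57811744 -0.1028337 ]
scale 6.666666666666667
16.6 [541.699 184.623 150.125] [-4.291 -4.15   3.401] [  7.513   6.004 102.615  -0.079  71.5   -72.737]
[[-0.986  0.169 -0.002]
 [ 0.169  0.986 -0.002]
 [ 0.002 -0.002 -1.   ]]
```

```bash
python3 -m pendant '[[0,0,0,0,0,0.2,0.8],[0,0,0,0,0,0.4,0.8],[0,0,0,0,0,0.4,0.8]]';python3 -c "
from station import arm;print(arm.state()['torque'])"; python3 -m pendant '[[0,0,0,0,0,0.2,0.8],[0,0,0,0,0,0.2,0.8]]';python3 -c "
from station import arm;print(arm.state()['torque'])"
```

```text
clock: 16.95
ee_pos: [541.9, 184.5, 149.9]
tcp_rot: [[-0.999, -0.039, -0.001], [-0.039, 0.999, -0.002], [0.001, -0.002, -1.0]]
wrist_force: [-3.0, -4.2, 2.4]
grip_width: 0.431
[-0.72121298  0.40763193 -0.11055833]
clock: 17.15
ee_pos: [542.0, 184.4, 149.8]
tcp_rot: [[-0.99, -0.143, -0.001], [-0.143, 0.99, -0.002], [0.001, -0.002, -1.0]]
wrist_force: [-2.2, -3.5, 1.3]
grip_width: 0.43
[-0.73490728  0.29256195 -0.14572987]
```

```bash
python3 snap.py wrist w16; python3 -m pendant '[[0,0,0,0,0,0.2,0.8],[0,0,0,0,0,0.4,0.8],[0,0,0,0,0,0.4,0.8]]' 40;python3 -c "
from station import arm;print(arm.state()['torque'],arm.state()['joints'])"; python3 snap.py wrist w17
python3 - <<'E'
import cv2,numpy as np
a=cv2.imread("pics/w16.png")[180:290,200:310];b=cv2.imread("pics/w17.png")[180:290,200:310];c=cv2.imread("pics/w15.png")[180:290,200:310]
cv2.imwrite("pics/kn.png",cv2.resize(np.clip(np.hstack([c,a,b]).astype(float)*2.5,0,255).astype(np.uint8),None,fx=2.4,fy=2.4,interpolation=cv2.INTER_CUBIC))
E
```

```text
17.15 [541.987 184.388 149.782] [-2.246 -3.483  1.278] [  7.499   6.03  102.624  -0.107  71.428 -90.675]
[[-0.99  -0.143 -0.001]
 [-0.143  0.99  -0.002]
 [ 0.001 -0.002 -1.   ]]
clock: 17.5
ee_pos: [542.1, 184.3, 149.6]
tcp_rot: [[-0.938, -0.345, -0.001], [-0.345, 0.938, -0.002], [0.002, -0.002, -1.0]]
wrist_force: [-2.2, -4.4, 0.2]
grip_width: 0.432
[-0.74798172  0.14122593 -0.00480585] [   7.49440257    6.04270396  102.63193796   -0.11052007   71.39713217
 -102.67654706]
17.5 [542.066 184.334 149.592] [-2.205 -4.413  0.15 ] [   7.494    6.043  102.632   -0.111   71.397 -102.677]
[[-0.938 -0.345 -0.001]
 [-0.345  0.938 -0.002]
 [ 0.002 -0.002 -1.   ]]
```

View pics/kn.png

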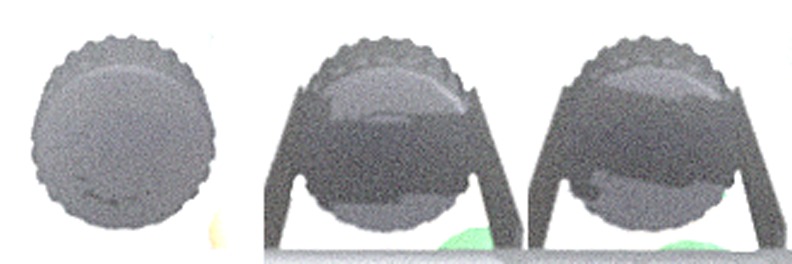

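```bash
python3 -m pendant '[[0,0,0,0,0,0.15,0.8]]';python3 -c "
from station import arm;print(arm.state()['torque'],arm.state()['joint_efforts'])"; python3 -m pendant '[[0,0,0,0,0,0.15,0.8]]';python3 -c "
from station import arm;print(arm.state()['torque'],arm.state()['joint_efforts'])"; python3 snap.py wrist w18;python3 - <<'E'
import cv2,numpy as np
f=[cv2.imread(f"pics/{n}.png")[175:235,205:305] for n in("w16","w17","w18")]
cv2.imwrite("pics/kn2.png",cv2.resize(np.clip(np.hstack(f).astype(float)*3,0,255).astype(np.uint8),None,fx=2.6,fy=5,interpolation=cv2.INTER_CUBIC))
E
```

```text
clock: 17.65
ee_pos: [541.9, 184.2, 149.5]
tcp_rot: [[-0.909, -0.417, -0.002], [-0.417, 0.909, -0.002], [0.002, -0.001, -1.0]]
wrist_force: [-5.6, -7.9, 2.0]
grip_width: 0.43
[-1.33482014  0.82945309 -0.93204508] [ 3.82722706e+00 -3.48760879e+01 -3.20905674e+01  1.18695796e+00
 -1.02850031e+00  2.81605544e-02]
clock: 17.75
ee_pos: [541.9, 184.2, 149.4]
tcp_rot: [[-0.873, -0.488, -0.002], [-0.488, 0.873, -0.002], [0.002, -0.001, -1.0]]
wrist_force: [-4.3, -6.8, 2.5]
grip_width: 0.43
[-1.19856584  0.49149632 -0.94117777] [  4.04205546 -34.68084812 -32.36212492   1.29512999  -1.140735
  -0.20682674]
17.75 [541.934 184.171 149.445] [-4.329 -6.823  2.513] [   7.482    6.049  102.642   -0.114   71.411 -111.66 ]
[[-0.873 -0.488 -0.002]
 [-0.488  0.873 -0.002]
 [ 0.002 -0.001 -1.   ]]
```

View pics/kn2.png

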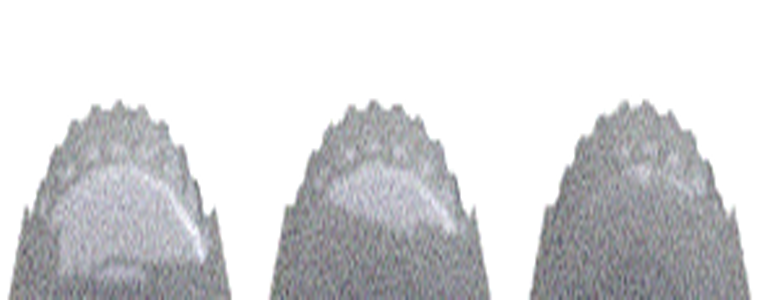

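The torque about z has climbed to −0.93 N·m at the same finger angle, so the knob is at its anticlockwise stop and the pads are slipping. Let go, go up and turn back.

```bash
python3 -m pendant '[[0,0,0,0,0,0,0.5],[0,0,0,0,0,0,0.25],[0,0,0,0,0,0,0.25],[0,0,0,0,0,0,0.25],[0,0,0,0,0,0,0.25]]'; python3 -m pendant '[[0,0,0.2,0,0,0,0.25],[0,0,0.5,0,0,0,0.25],[0,0,0.66,0,0,0,0.25],[0,0,0.66,0,0,0,0.25]]'; python3 snap.py wrist w19;python3 -m pendant '[[0,-0.3,0,0,0,-0.28,0.25],[0,-0.6,0,0,0,-0.56,0.25],[0,-0.7,0,0,0,-0.84,0.25],[0,-0.7,0,0,0,-1,0.25],[0,-0.7,0,0,0,-1,0.25]]'; python3 -m pendant '[[0.286,-0.47,0,0,0,-0.28,0.25],[0.286,-0.47,0,0,0,-0.56,0.25],[0.286,-0.47,0,0,0,-0.84,0.25],[0.286,-0.47,0,0,0,-1,0.25],[0.286,-0.47,0,0,0,-1,0.4]]'; python3 -m pendant '[[0,0,0,0,0,-0.28,0.4],[0,0,0,0,0,-0.56,0.5],[0,0,0,0,0,-0.84,0.53],[0,0,0,0,0,-1,0.53],[0,0,0,0,0,-1.0,0.53]]'; python3 -m pendant '[[0,0,0,0,0,-0.2,0.53],[0,0,0,0,0,-0.2,0.53],[0,0,0,0,0,-0.2,0.53]]'; python3 snap.py wrist w20
```

```text
clock: 18.3
ee_pos: [542.4, 185.6, 150.2]
tcp_rot: [[-0.871, -0.491, 0.0], [-0.491, 0.871, 0.0], [-0.0, 0.0, -1.0]]
wrist_force: [-0.8, 0.5, -0.2]
grip_width: 0.747
clock: 18.7
ee_pos: [544.1, 185.7, 219.2]
tcp_rot: [[-0.871, -0.491, 0.006], [-0.491, 0.871, 0.001], [-0.005, -0.002, -1.0]]
wrist_force: [0.7, -0.8, -0.5]
grip_width: 0.751
18.7 [544.076 185.717 219.221] [ 0.72  -0.777 -0.535] [   7.55     2.389   98.996    0.004   78.282 -111.847]
[[-0.871 -0.491  0.006]
 [-0.491  0.871  0.001]
 [-0.005 -0.002 -1.   ]]
clock: 19.25
ee_pos: [541.4, 115.0, 214.2]
tcp_rot: [[-1.0, 0.011, -0.003], [0.011, 1.0, 0.0], [0.003, 0.0, -1.0]]
wrist_force: [-1.0, 0.2, 0.3]
grip_width: 0.747
clock: 19.75
ee_pos: [570.4, 68.6, 214.8]
tcp_rot: [[-0.862, 0.507, -0.002], [0.507, 0.862, 0.0], [0.002, -0.001, -1.0]]
wrist_force: [-0.5, -1.1, -0.1]
grip_width: 0.698
clock: 20.25
ee_pos: [570.6, 68.7, 215.4]
tcp_rot: [[-0.494, 0.869, -0.001], [0.869, 0.494, 0.0], [0.001, -0.001, -1.0]]
wrist_force: [-0.8, 0.4, -0.4]
grip_width: 0.469
clock: 20.55
ee_pos: [570.8, 68.5, 215.9]
tcp_rot: [[-0.401, 0.916, -0.0], [0.916, 0.401, -0.0], [0.0, -0.0, -1.0]]
wrist_force: [-0.6, 0.0, 0.1]
grip_width: 0.472
20.55 [570.78   68.539 215.851] [-0.588  0.005  0.13 ] [ -4.446   2.787  98.939  -0.003  78.3   -28.1  ]
[[-0.401  0.916 -0.   ]
 [ 0.916  0.401 -0.   ]
 [ 0.    -0.    -1.   ]]
```

View pics/w20.png

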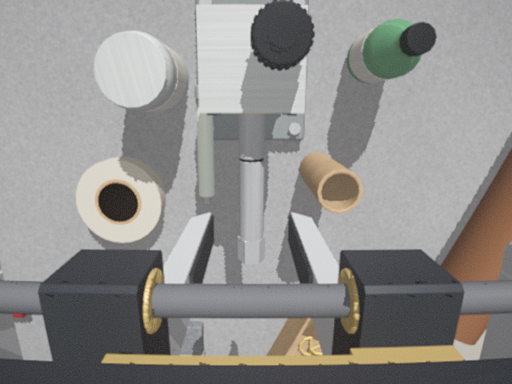

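```bash
python3 - <<'E'
from h import *
import pickle
np.set_printoptions(precision=3,suppress=True)
s,c,p,d=pickle.load(open("w20.pkl","rb"));T,R=s["ee_pos"],s["tcp_rot"]
P,u,v=cloud(c,d,(232,118,275,225));k=(P[:,2]>95)&(P[:,2]<145)
o,t,e=fitcyl(P[k],12,R[:2,0]);print(o,t,e,np.degrees(np.arctan2(t[1],t[0])),"tilt",np.degrees(np.arcsin(t[2])))
a0=(T-o)[:2]@t[:2]/(t[:2]@t[:2]); q=o+a0*t;print("axis at TCP",q,"lateral tool",(q-T)@R)
print("at mouth",o+t*((np.array([545.3,128.3,120])-o)@t))
for nm,uv in (("groove",(251.5,157)),):
    X=onz(c,[uv],129)[0]; print(nm,X,(X-np.array([545.3,128.3,120]))@np.array([-.397,.918,0]))
E
```

```text
[566.013  80.166 114.906] [-0.399  0.915  0.068] 0.4375667177840449 113.55835089297688 tilt 3.9147911388563656
axis at TCP [571.035  68.65  114.046] lateral tool [ -0.018   0.321 101.805]
at mouth [545.029 128.294 118.499]
groove [560.971  92.711 129.   ] -38.8924567329369
```

```bash
python3 -m pendant '[[0,0,-0.4,0,0,-0.008,0.53],[0,0,-0.8,0,0,-0.008,0.53],[0,0,-0.8,0.119,0.052,-0.008,0.53],[0,0,-0.8,0.119,0.052,-0.008,0.53]]' 40; python3 -m pendant '[[0,0,-0.2,0,0,0,0.53],[0,0,-0.4,0,0,0,0.53],[0,0,-0.46,0,0,0,0.53],[0,0,-0.46,0,0,0,0.53],[0,0,-0.46,0,0,0,0.53]]'; python3 snap.py wrist w21; python3 -m pendant '[[0,0,0,0,0,0,0.7],[0,0,0,0,0,0,0.85],[0,0,0,0,0,0,1],[0,0,0,0,0,0,1],[0,0,0,0,0,0,1],[0,0,0,0,0,0,1]]'; python3 snap.py wrist w22
```

```text
clock: 21.0
ee_pos: [570.5, 67.5, 134.7]
tcp_rot: [[-0.393, 0.919, -0.03], [0.917, 0.394, 0.063], [0.069, -0.003, -0.998]]
wrist_force: [0.7, 1.0, 0.6]
grip_width: 0.473
clock: 21.5
ee_pos: [571.9, 68.4, 91.5]
tcp_rot: [[-0.393, 0.919, -0.025], [0.917, 0.394, 0.062], [0.066, 0.002, -0.998]]
wrist_force: [0.1, -0.4, -0.0]
grip_width: 0.474
21.5 [571.924  68.402  91.543] [ 0.13  -0.448 -0.018] [ -6.225  11.175 103.536   3.654  67.125 -30.901]
[[-0.393  0.919 -0.025]
 [ 0.917  0.394  0.062]
 [ 0.066  0.002 -0.998]]
clock: 22.15
ee_pos: [571.2, 68.4, 90.5]
tcp_rot: [[-0.392, 0.919, -0.026], [0.917, 0.393, 0.062], [0.068, 0.0, -0.998]]
wrist_force: [-0.7, 0.0, 2.1]
grip_width: 0.245
22.15 [571.232  68.383  90.468] [-0.65   0.007  2.117] [ -6.245  11.233 103.596   3.675  67.109 -30.895]
[[-0.392  0.919 -0.026]
 [ 0.917  0.393  0.062]
 [ 0.068  0.    -0.998]]
```

View pics/w22.png

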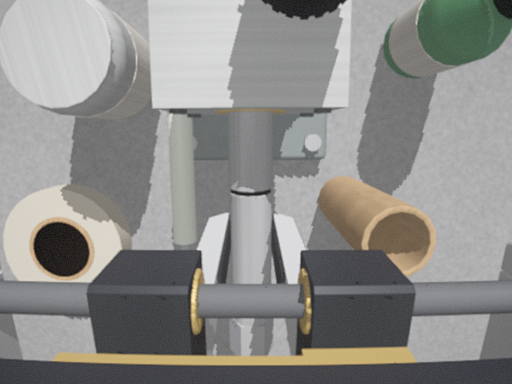

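```bash
python3 -m pendant '[[0.003,-0.007,0.03,-0.06,-0.026,0,1],[0.006,-0.015,0.06,-0.119,-0.052,0.008,1],[0.006,-0.015,0.06,-0.119,-0.052,0.008,1],[0.006,-0.015,0.06,-0.119,-0.052,0.008,1]]';  python3 snap.py wrist w23; python3 - <<'E'
from h import *
import pickle
np.set_printoptions(precision=3,suppress=True)
s,c,p,d=pickle.load(open("w23.pkl","rb"));T,R=s["ee_pos"],s["tcp_rot"]
print(s["torque"])
P,u,v=cloud(c,d,(225,118,280,205));k=(P[:,2]>100)&(P[:,2]<145)
o,t,e=fitcyl(P[k],12,R[:2,0]);print(o,t,e,np.degrees(np.arctan2(t[1],t[0])),"tilt",np.degrees(np.arcsin(t[2])),"tool x yaw",np.degrees(np.arctan2(R[1,0],R[0,0])))
E
```

```text
clock: 22.6
ee_pos: [571.0, 67.2, 95.5]
tcp_rot: [[-0.397, 0.918, -0.001], [0.918, 0.397, 0.001], [0.001, -0.001, -1.0]]
wrist_force: [0.4, 0.6, -3.1]
grip_width: 0.245
22.6 [571.005  67.212  95.51 ] [ 0.366  0.579 -3.115] [ -4.607  10.049 104.299   0.054  65.73  -28.03 ]
[[-0.397  0.918 -0.001]
 [ 0.918  0.397  0.001]
 [ 0.001 -0.001 -1.   ]]
[ 0.147 -0.192 -0.039]
[554.128 105.876 119.019] [-0.399  0.917  0.008] 0.4214565026572925 113.5102579391058 tilt 0.43979224697158015 tool x yaw 113.4015751171242
```

```bash
python3 -m pendant '[[-0.016,0.037,0,0,0,0,1],[-0.032,0.073,0,0,0,0,1],[-0.04,0.092,0,0,0,0,1],[-0.04,0.092,0,0,0,0,1]]'; python3 -m pendant '[[-0.016,0.037,0,0,0,0,1],[-0.032,0.073,0,0,0,0,1],[-0.04,0.092,0,0,0,0,1],[-0.04,0.092,0,0,0,0,1]]'; python3 -m pendant '[[-0.016,0.037,0,0,0,0,1],[-0.032,0.073,0,0,0,0,1],[-0.04,0.092,0,0,0,0,1],[-0.04,0.092,0,0,0,0,1]]'; python3 snap.py wrist w24
```

```text
clock: 23.05
ee_pos: [567.2, 76.4, 96.0]
tcp_rot: [[-0.398, 0.918, -0.001], [0.918, 0.398, 0.0], [0.0, -0.0, -1.0]]
wrist_force: [0.1, -0.6, -2.4]
grip_width: 0.245
clock: 23.45
ee_pos: [563.3, 85.6, 96.1]
tcp_rot: [[-0.398, 0.918, -0.0], [0.918, 0.398, -0.0], [0.0, -0.0, -1.0]]
wrist_force: [0.9, 0.1, -2.0]
grip_width: 0.247
clock: 23.85
ee_pos: [559.4, 94.8, 96.1]
tcp_rot: [[-0.398, 0.918, -0.0], [0.918, 0.398, 0.0], [0.0, -0.0, -1.0]]
wrist_force: [0.1, 0.8, -1.8]
grip_width: 0.247
23.85 [559.356  94.812  96.116] [ 0.051  0.832 -1.82 ] [ -1.829   8.987 105.441   0.003  65.58  -25.257]
[[-0.398  0.918 -0.   ]
 [ 0.918  0.398  0.   ]
 [ 0.    -0.    -1.   ]]
```

View pics/w24.png

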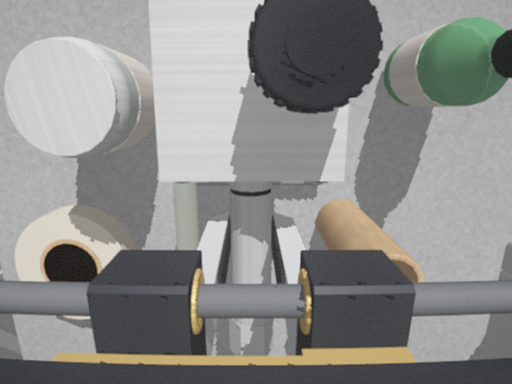

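```bash
python3 - <<'E'
from h import *
import pickle
np.set_printoptions(precision=3,suppress=True)
for n,r0,r1 in(("w23",183,205),("w24",183,200),("w22",183,200),("w12",183,200),("w10",183,200)):
    s,c,p,d=pickle.load(open(n+".pkl","rb"));T,R=s["ee_pos"],s["tcp_rot"]
    g=cv2.cvtColor(p,cv2.COLOR_RGB2GRAY).astype(float)[r0:r1,246:257].mean(1)
    w=np.clip(np.median(g)-g-15,0,None);row=(w*np.arange(r0,r1)).sum()/w.sum()
    o,dr=ray(c,[(251,row)]);o=(o-T)@R;dr=dr@R  # tool frame, top of tube z=-24-12
    X=o+dr[0]*((-35.8-o[2])/dr[0][2])
    # front top edge: bright->dark at cols 165-170
    P,u,v=cloud(c,d,(160,0,340,215));k=abs(P[:,2]-150.2)<2.5
    Q=P[k];f=None
    ed=[]
    for cc in list(range(175,215,4))+list(range(285,330,4)):
        m=v[k][u[k]==cc]
        if len(m):ed.append((cc,m.max()+.5))
    E=(onz(c,ed,150)-T)@R if ed else np.zeros((1,3))
    print(n,row,"groove tool",X,"face tool x",np.median(E[:,0]),"mouth model",(np.array([545.3,128.3,120])-T)@R)
E
```

```text
w23 193.573790822654 groove tool [ 25.605   0.278 -35.8  ] face tool x 66.45293594015024 mouth model [ 66.307   0.652 -24.398]
w24 193.7726036709721 groove tool [ 25.478   0.3   -35.8  ] face tool x 36.63399814927189 mouth model [ 36.318   0.414 -23.88 ]
w22 193.65902841429883 groove tool [ 25.546   0.273 -35.8  ] face tool x 68.99143077474173 mouth model [ 67.136  -0.267 -25.047]
w12 195.51118677042803 groove tool [ 24.541   0.276 -35.8  ] face tool x 65.19669856283753 mouth model [ 65.124   0.332 -23.962]
w10 195.70962307854282 groove tool [ 24.438   0.291 -35.8  ] face tool x 99.0299437514148 mouth model [ 99.402   0.32  -23.869]
```

```bash
python3 -m pendant '[[-0.016,0.037,0,0,0,0,1],[-0.032,0.073,0,0,0,0,1],[-0.0437,0.101,0,0,0,0,1],[-0.0437,0.101,0,0,0,0,1],[-0.0437,0.101,0,0,0,0,1]]'; python3 snap.py wrist w25; python3 snap.py scene s25 240,160,340,235; python3 - <<'E'
import pickle,numpy as np
s=pickle.load(open("w25.pkl","rb"))[0];print("mouth in tool",(np.array([545.3,128.3,120])-s["ee_pos"])@s["tcp_rot"])
E
```

```text
clock: 24.4
ee_pos: [555.1, 104.7, 96.2]
tcp_rot: [[-0.397, 0.918, 0.0], [0.918, 0.397, -0.0], [-0.0, -0.0, -1.0]]
wrist_force: [-0.9, -0.3, -2.1]
grip_width: 0.247
24.4 [555.139 104.654  96.168] [-0.867 -0.283 -2.135] [ -0.818   8.667 105.797  -0.007  65.535 -24.228]
[[-0.397  0.918  0.   ]
 [ 0.918  0.397 -0.   ]
 [-0.    -0.    -1.   ]]
scale 8.0
24.45 [555.217 104.595  96.193] [-0.339  0.708 -2.579] [ -0.824   8.67  105.791  -0.007  65.533 -24.229]
[[-0.397  0.918  0.   ]
 [ 0.918  0.397 -0.   ]
 [-0.     0.    -1.   ]]
mouth in tool [ 25.60588474   0.36650628 -23.83502096]
```

View pics/w25.png

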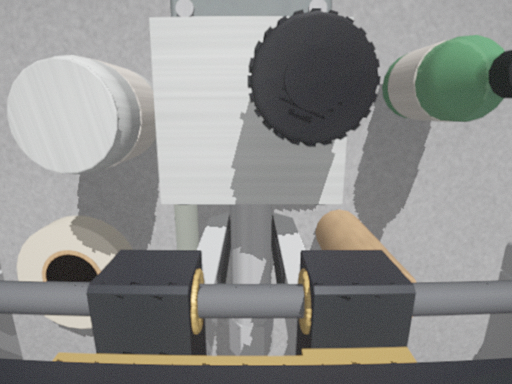

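View pics/s25.png

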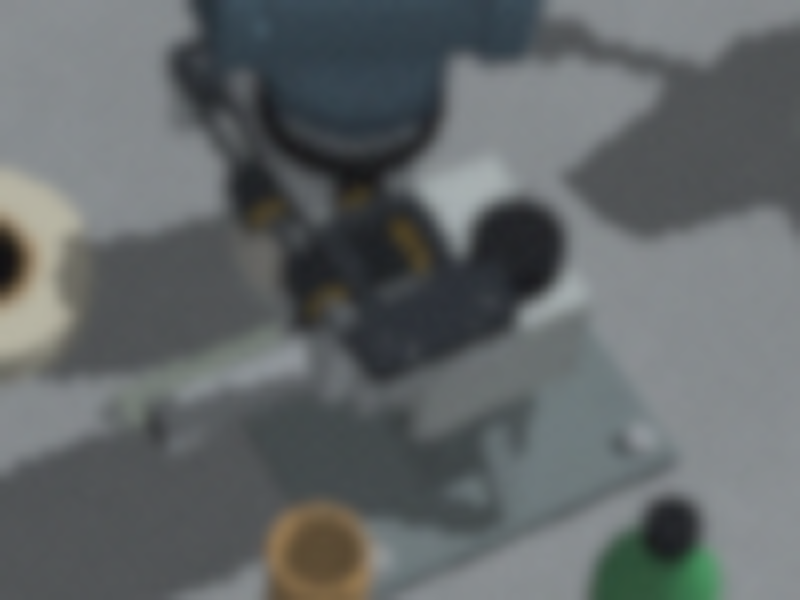

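```bash
python3 -m pendant '[[0,0,0,0,0,0,0.8],[0,0,0,0,0,0,0.63],[0,0,0,0,0,0,0.53],[0,0,0,0,0,0,0.53],[0,0,0,0,0,0,0.53]]'; python3 -m pendant '[[0,0,0.2,0,0,0,0.53],[0,0,0.6,0,0,0,0.53],[0,0,1,0,0,0,0.4],[0,0,1,0,0,0,0.25]]'; python3 -m pendant '[[0.1,-0.4,0.2,0,0,0,0.25],[0.2,-0.8,0.3,0,0,0,0.2],[0.3,-1,0.3,0,0,0,0.2],[0.3,-1,0.3,0,0,0,0.2],[0.3,-1,0.3,0,0,0,0.2]]';python3 -m pendant '[[0,-0.3,0,0,0,0,0.2],[0,-0.3,0,0,0,0,0.2],[0,-0.3,0,0,0,0,0.2]]'; python3 snap.py wrist w26; python3 snap.py scene s26 240,160,340,235
```

```text
clock: 25.0
ee_pos: [555.5, 104.6, 96.5]
tcp_rot: [[-0.397, 0.918, 0.001], [0.918, 0.397, -0.0], [-0.0, 0.001, -1.0]]
wrist_force: [0.1, 0.3, -0.1]
grip_width: 0.469
clock: 25.4
ee_pos: [559.1, 104.6, 203.2]
tcp_rot: [[-0.397, 0.918, 0.012], [0.918, 0.397, -0.0], [-0.005, 0.011, -1.0]]
wrist_force: [0.5, -0.3, -0.1]
grip_width: 0.606
clock: 25.9
ee_pos: [584.7, 4.7, 225.2]
tcp_rot: [[-0.397, 0.918, -0.002], [0.918, 0.397, 0.001], [0.001, -0.001, -1.0]]
wrist_force: [0.0, -0.4, -0.1]
grip_width: 0.802
clock: 26.2
ee_pos: [584.7, -24.3, 225.6]
tcp_rot: [[-0.397, 0.918, -0.001], [0.918, 0.397, 0.001], [0.001, -0.001, -1.0]]
wrist_force: [0.3, 0.3, -0.7]
grip_width: 0.801
26.2 [584.672 -24.314 225.643] [ 0.283  0.264 -0.653] [-13.492   3.792  96.86    0.032  79.408 -36.919]
[[-0.397  0.918 -0.001]
 [ 0.918  0.397  0.001]
 [ 0.001 -0.001 -1.   ]]
scale 8.0
26.25 [584.779 -24.067 225.773] [0.431 0.123 0.027] [-13.464   3.79   96.849   0.03   79.407 -36.93 ]
[[-0.398  0.917 -0.001]
 [ 0.917  0.398  0.001]
 [ 0.001 -0.    -1.   ]]
```

View pics/w26.png

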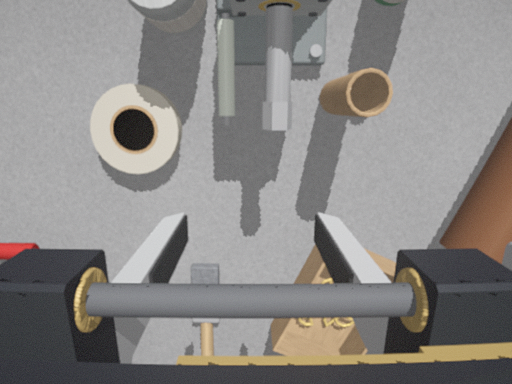

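View pics/s26.png

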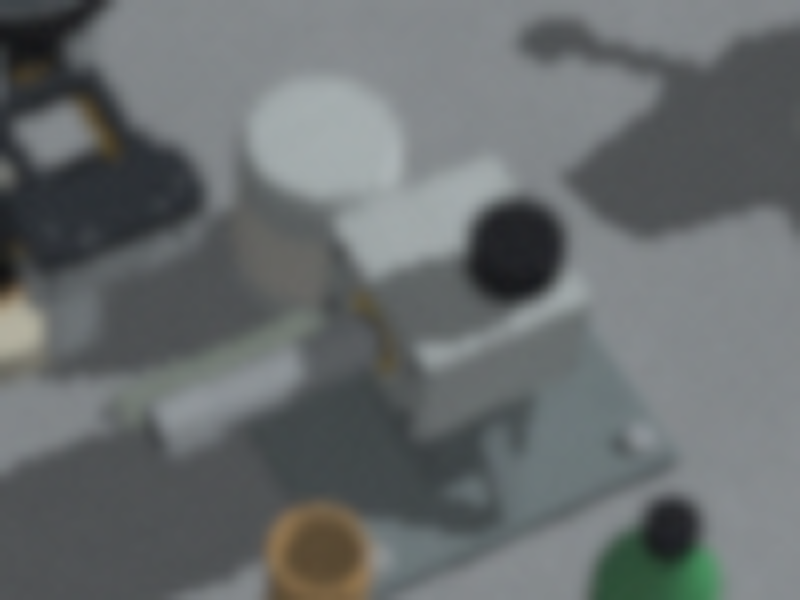

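```bash
python3 -m pendant '[[0.1,-0.25,0,0,0,0,0.2],[0.1,-0.25,0,0,0,0,0.2],[0.1,-0.25,0,0,0,0,0.2],[0.1,-0.25,0,0,0,0,0.2],[0.1,-0.25,0,0,0,0,0.2]]'; python3 snap.py wrist w27 210,0,350,105; python3 - <<'E'
from h import *
import pickle
np.set_printoptions(precision=2,suppress=True)
s,c,p,d=pickle.load(open("w26.pkl","rb"));T,R=s["ee_pos"],s["tcp_rot"]
P,u,v=cloud(c,d,(262,2,298,135));k=(P[:,2]>100)&(P[:,2]<140);k2=k&(v<95)
o,t,e=fitcyl(P[k2],12,R[:2,0]);M=np.array([545.3,128.3,120]);b=np.array([-.397,.918,0])
print(o,t,e,"tilt",np.degrees(np.arcsin(t[2])));a=(P[k]-M)@b;print("head end along",a.min(),np.percentile(a,.5))
s,c,p,d=pickle.load(open("w27.pkl","rb"))
print("proj mouth top",proj(c,[M+[0,0,12],M+[0,0,13],M-105*b+[0,0,12]]))
E
```

```text
clock: 26.8
ee_pos: [595.0, -49.6, 226.2]
tcp_rot: [[-0.398, 0.917, -0.0], [0.917, 0.398, 0.0], [0.0, 0.0, -1.0]]
wrist_force: [0.2, -0.3, 0.2]
grip_width: 0.798
scale 5.714285714285714
26.8 [594.971 -49.553 226.17 ] [ 0.235 -0.263  0.232] [-15.637   5.349  95.153   0.011  79.505 -39.092]
[[-0.398  0.917 -0.   ]
 [ 0.917  0.398  0.   ]
 [ 0.     0.    -1.   ]]
[559.38  96.06 117.72] [-0.39  0.92  0.03] 0.6646539423744579 tilt 1.510850150798502
head end along -105.92269474895541 -105.5499863429256
proj mouth top [[281.54 -34.44]
 [281.65 -34.96]
 [279.31  97.11]]
```

View pics/w27.png

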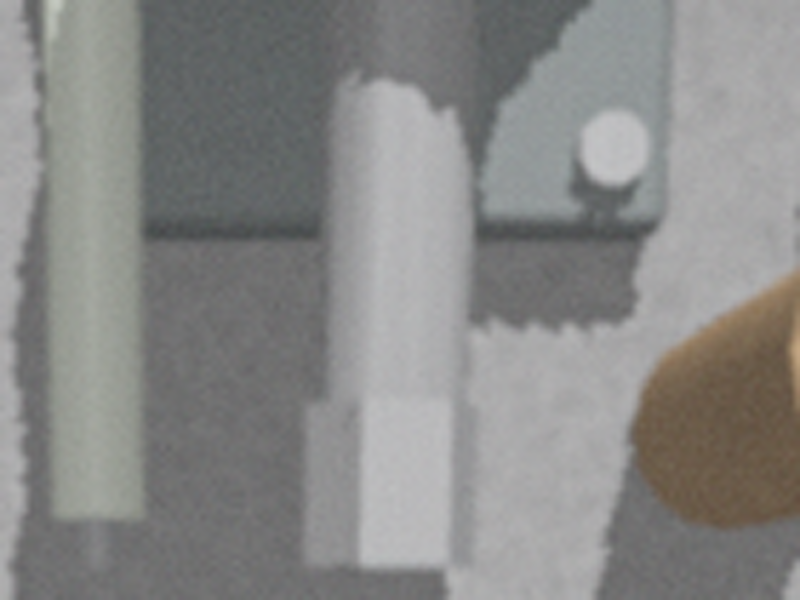

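```bash
python3 -m pendant '[[-0.1,0.3,0,0,0,0,0.2],[-0.1,0.5,0,0,0,0,0.2],[-0.1,0.5,0,0,0,0,0.2],[-0.1,0.5,0,0,0,0,0.2],[-0.1,0.5,0,0,0,0,0.2]]'; python3 snap.py wrist w28 210,0,350,105; python3 - <<'E'
from h import *
import pickle
np.set_printoptions(precision=2,suppress=True)
s,c,p,d=pickle.load(open("w28.pkl","rb"))
M=np.array([545.3,128.3,120]);b=np.array([-.397,.918,0])
print((proj(c,[M+[0,0,11],M+[0,0,12],M-1.25*b+[0,0,11.5],M-3*b+[0,0,11.5],M-105*b+[0,0,9],M+[0,0,30]])-[210,0])*5.714)
E
```

```text
clock: 27.35
ee_pos: [585.3, -1.0, 226.2]
tcp_rot: [[-0.397, 0.918, 0.0], [0.918, 0.397, -0.0], [-0.0, -0.0, -1.0]]
wrist_force: [0.6, 0.2, 0.0]
grip_width: 0.797
scale 5.714285714285714
27.35 [585.259  -0.979 226.194] [0.612 0.211 0.022] [-11.181   3.738  96.859  -0.015  79.394 -34.555]
[[-0.397  0.918  0.   ]
 [ 0.918  0.397 -0.   ]
 [-0.    -0.    -1.   ]]
[[331.18 161.38]
 [331.53 159.76]
 [331.28 169.57]
 [331.16 182.13]
 [323.47 866.1 ]
 [338.29 128.46]]
```

View pics/w28.png

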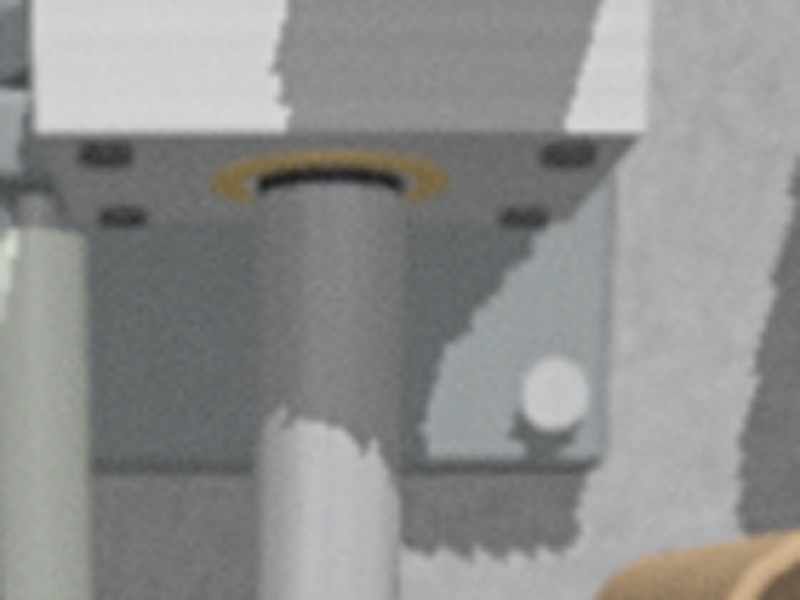

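```bash
python3 - <<'E'
from h import *
import pickle
np.set_printoptions(precision=2,suppress=True)
s,c,p,d=pickle.load(open("w28.pkl","rb"))
g=cv2.cvtColor(p,cv2.COLOR_RGB2GRAY).astype(int)
for cc in (262,265,268,271,274): print(cc,g[22:42,cc])
print(p[22:38,268])
M=np.array([545.3,128.3,120]);b=np.array([-.397,.918,0])
P,u,v=cloud(c,d,(264,34,274,104));k=(P[:,2]>110)&(P[:,2]<140)
o,t,e=fitcyl(P[k],12,b[:2]);print(o,t,e,np.degrees(np.arcsin(t[2])),"axis at mouth",o+t*((M-o)@t))
for cc in (175+45,240,310): print(cc,g[16:30,cc])
for r in np.arange(-6,3,1.): print(r,proj(c,[M+r*b+[0,0,11.],M+r*b+[0,0,13]])[:,1])
E
```

```text
262 [134 119 108 111 114 115 108  78  38  52 101 117 126 119 119 117 116 120
 116 119]
265 [136 121 111 114 119 126  98  66  38  60 111 133 129 129 131 131 132 128
 134 131]
268 [137 120 108 112 119 119  95  67  46  65 116 134 135 134 134 128 130 130
 131 131]
271 [138 120 111 106 121 119  97  68  37  62 111 137 134 134 128 135 132 130
 133 130]
274 [139 116 109 110 113 118 102  78  38  47  88 122 122 126 125 126 125 120
 127 127]
[[136 137 137]
 [118 121 117]
 [106 109 109]
 [113 113 107]
 [132 117  98]
 [136 118  82]
 [110  93  68]
 [ 72  67  57]
 [ 44  47  46]
 [ 64  65  68]
 [116 115 119]
 [134 134 137]
 [135 135 133]
 [134 133 135]
 [132 135 135]
 [129 128 129]]
[558.12  98.22 117.8 ] [-0.38  0.92  0.02] 0.5621177868751122 1.3605560917214947 axis at mouth [545.53 128.43 118.58]
220 [208 210 209 210 210 210 198 149 111 103 108 110 108 110]
240 [206 210 211 212 209 209 193 146 108 108 107 110 110 107]
310 [162 185 199 202 209 211 204 148  94  78  71  69  66  87]
-6.0 [35.76 35.25]
-5.0 [34.51 33.99]
-4.0 [33.26 32.73]
-3.0 [32.01 31.47]
-2.0 [30.76 30.2 ]
-1.0 [29.5  28.94]
0.0 [28.24 27.67]
1.0 [26.99 26.41]
2.0 [25.73 25.14]
```

```bash
python3 -m pendant '[[0,0.37,0,0,0,0,0.2],[0,0.37,-0.4,0,0,0,0.2],[0,0.37,-0.86,0,0,0,0.2],[0,0.37,-0.86,0,0,0,0.2],[0,0.37,-0.86,0,0,0,0.2],[0,0.37,-0.86,0,0,0,0.2]]'; python3 snap.py wrist w29 180,0,320,105; python3 - <<'E'
from h import *
import pickle
np.set_printoptions(precision=2,suppress=True)
s,c,p,d=pickle.load(open("w29.pkl","rb"))
M=np.array([545.3,128.3,120]);b=np.array([-.397,.918,0]);g=cv2.cvtColor(p,cv2.COLOR_RGB2GRAY).astype(int)
for r in (-6,-4,-2,0,2.): print(r,proj(c,[M+r*b+[0,0,10.6],M+r*b+[0,0,13],M+r*b+[0,0,30]])[[0,1,2]])
E
```

```text
clock: 28.0
ee_pos: [587.0, 35.9, 143.0]
tcp_rot: [[-0.397, 0.918, 0.004], [0.918, 0.397, -0.001], [-0.002, 0.004, -1.0]]
wrist_force: [-0.1, 0.1, 1.0]
grip_width: 0.802
scale 5.714285714285714
28.0 [587.039  35.914 143.047] [-0.138  0.116  0.958] [ -7.537   8.282 100.891  -0.     70.579 -30.901]
[[-0.397  0.918  0.004]
 [ 0.918  0.397 -0.001]
 [-0.002  0.004 -1.   ]]
-6 [[247.7   63.6 ]
 [247.68  63.08]
 [247.49  59.05]]
-4 [[247.69  60.19]
 [247.67  59.63]
 [247.48  55.27]]
-2 [[247.69  56.77]
 [247.66  56.17]
 [247.47  51.48]]
0 [[247.68  53.34]
 [247.65  52.7 ]
 [247.46  47.68]]
2.0 [[247.67  49.9 ]
 [247.65  49.21]
 [247.46  43.86]]
```

View pics/w29.png

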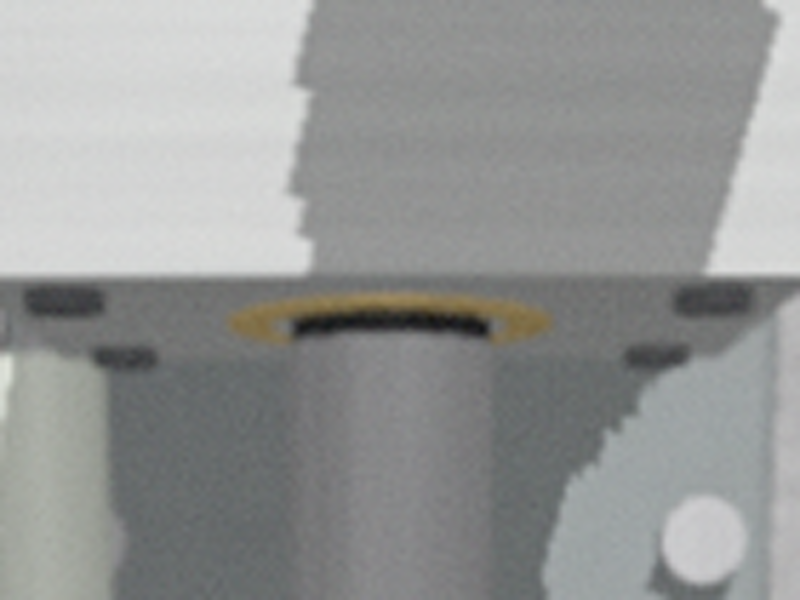

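```bash
python3 - <<'E'
from h import *
import pickle
s,c,p,d=pickle.load(open("w29.pkl","rb"))
g=cv2.cvtColor(p,cv2.COLOR_RGB2GRAY).astype(float)
print(48,g[44:66,243:254].mean(1).astype(int)); print(g[44:54,200:228].mean(1).astype(int))
print(d[50:64,248])
E
```

```text
48 [149 150 148 141 123 113 115 129 130 106  68  41  33  60 113 134 137 135
 135 135 136 136]
[214 213 213 202 155 117 112 113 114 114]
[181.82254 185.58167 186.73201 187.4993  194.28345 196.11536 194.92513
 194.53645 195.17938 195.20305 194.81906 197.11603 195.41882 194.9751 ]
```

```bash
python3 -m pendant '[[-0.15,0.34,0,0,0,0,0.53],[-0.3,0.68,0,0,0,0,0.53],[-0.3,0.68,0,0.042,0.018,0,0.53],[-0.3,0.68,-0.2,0.042,0.018,0,0.53],[-0.3,0.68,-0.46,0.042,0.018,0,0.53],[-0.3,0.68,-0.46,0.042,0.018,0,0.53],[-0.3,0.68,-0.46,0.042,0.018,0,0.53],[-0.3,0.68,-0.46,0.042,0.018,0,0.53]]' 30; python3 -m pendant '[[0,0,0,0,0,0,0.7],[0,0,0,0,0,0,0.85],[0,0,0,0,0,0,1],[0,0,0,0,0,0,1],[0,0,0,0,0,0,1]]'; python3 snap.py wrist w30
```

```text
clock: 28.85
ee_pos: [556.8, 104.2, 96.3]
tcp_rot: [[-0.397, 0.918, -0.006], [0.918, 0.397, 0.022], [0.023, 0.003, -1.0]]
wrist_force: [0.3, 0.0, 0.3]
grip_width: 0.47
clock: 29.35
ee_pos: [555.6, 104.6, 94.7]
tcp_rot: [[-0.397, 0.918, -0.008], [0.917, 0.397, 0.022], [0.023, 0.001, -1.0]]
wrist_force: [0.1, 0.1, 2.6]
grip_width: 0.249
29.35 [555.611 104.58   94.704] [0.058 0.131 2.614] [ -1.494   9.01  105.589   1.362  65.923 -25.461]
[[-0.397  0.918 -0.008]
 [ 0.917  0.397  0.022]
 [ 0.023  0.001 -1.   ]]
```

```bash
python3 -m pendant '[[-0.0036,0.0083,0,0,0,0,1],[-0.0036,0.0083,0,0,0,0,1],[-0.0036,0.0083,0,0,0,0,1],[-0.0036,0.0083,0,0,0,0,1]]'; python3 -m pendant '[[0,0,0,0,0,0,0.8],[0,0,0,0,0,0,0.63],[0,0,0,0,0,0,0.53],[0,0,0,0,0,0,0.53],[0,0,0,0,0,0,0.53]]'; python3 -m pendant '[[0,0,0.2,0,0,0,0.53],[0,0,0.46,0,0,0,0.4],[0,0,0.46,-0.042,-0.018,0,0.2],[0.3,-0.68,0.46,-0.042,-0.018,0,0.2],[0.3,-0.68,0.46,-0.042,-0.018,0,0.2],[0.3,-0.68,0.46,-0.042,-0.018,0,0.2],[0.3,-0.68,0.46,-0.042,-0.018,0,0.2]]'; python3 snap.py wrist w31 180,0,320,105; python3 - <<'E'
from h import *
import pickle
np.set_printoptions(precision=2,suppress=True)
s,c,p,d=pickle.load(open("w31.pkl","rb"))
M=np.array([545.3,128.3,120]);b=np.array([-.397,.918,0]);g=cv2.cvtColor(p,cv2.COLOR_RGB2GRAY).astype(float)
for r in (-4,-2,0,2.): print(r,proj(c,[M+r*b+[0,0,10.6],M+r*b+[0,0,13],M+r*b+[0,0,30]])[:,1])
print(g[44:66,243:254].mean(1).astype(int)); print(g[44:54,200:228].mean(1).astype(int))
E
```

```text
clock: 29.8
ee_pos: [555.5, 104.8, 94.6]
tcp_rot: [[-0.397, 0.918, -0.008], [0.918, 0.397, 0.021], [0.022, 0.001, -1.0]]
wrist_force: [2.6, -5.1, 3.2]
grip_width: 0.244
clock: 30.3
ee_pos: [554.2, 105.8, 93.6]
tcp_rot: [[-0.397, 0.918, -0.011], [0.917, 0.397, 0.023], [0.025, -0.001, -1.0]]
wrist_force: [0.3, -0.7, 0.2]
grip_width: 0.468
clock: 31.0
ee_pos: [584.0, 37.7, 139.0]
tcp_rot: [[-0.397, 0.918, -0.002], [0.918, 0.397, 0.0], [0.001, -0.002, -1.0]]
wrist_force: [-0.0, 0.5, -0.4]
grip_width: 0.798
scale 5.714285714285714
31.0 [584.02   37.694 138.96 ] [-0.027  0.504 -0.392] [ -7.404   8.396 101.219   0.008  70.495 -30.771]
[[-0.397  0.918 -0.002]
 [ 0.918  0.397  0.   ]
 [ 0.001 -0.002 -1.   ]]
-4 [64.32 63.79 59.63]
-2 [60.85 60.28 55.78]
0 [57.37 56.76 51.92]
2.0 [53.88 53.22 48.04]
[148 150 151 150 150 150 148 141 126 115 117 128 130 109  73  45  35  66
 116 133 134 134]
[214 215 215 214 214 214 213 206 179 130]
```

View pics/w31.png

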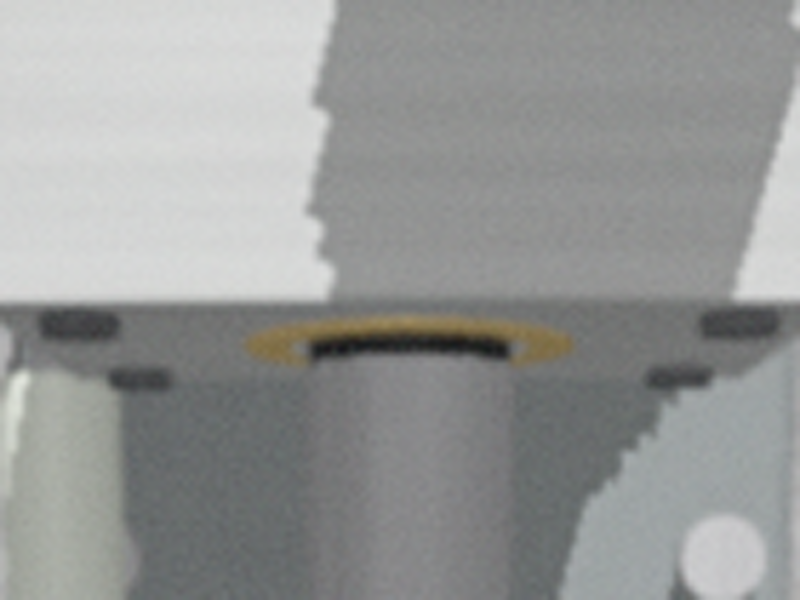

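```bash
python3 -m pendant '[[-0.15,0.34,0,0,0,0,0.53],[-0.3,0.68,0,0,0,0,0.53],[-0.3,0.68,0,0.042,0.018,0,0.53],[-0.3,0.68,-0.2,0.042,0.018,0,0.53],[-0.3,0.68,-0.45,0.042,0.018,0,0.53],[-0.3,0.68,-0.45,0.042,0.018,0,0.53],[-0.3,0.68,-0.45,0.042,0.018,0,0.53],[-0.3,0.68,-0.45,0.042,0.018,0,0.53]]' 40; python3 -m pendant '[[0,0,0,0,0,0,0.7],[0,0,0,0,0,0,0.85],[0,0,0,0,0,0,1],[0,0,0,0,0,0,1],[0,0,0,0,0,0,1]]'; python3 -m pendant '[[0,0,0.01,-0.042,-0.018,0,1],[0,0,0.01,-0.042,-0.018,0,1],[0,0,0.01,-0.042,-0.018,0,1]]'; python3 -m pendant '[[-0.0012,0.0028,0,0,0,0,1],[-0.0012,0.0028,0,0,0,0,1],[-0.0012,0.0028,0,0,0,0,1]]'; python3 -c "
from station import arm
s=arm.state();print(s['ee_pos'],s['wrist_force'])"
```

```text
clock: 31.85
ee_pos: [555.7, 105.5, 96.4]
tcp_rot: [[-0.397, 0.918, -0.007], [0.917, 0.397, 0.022], [0.023, 0.002, -1.0]]
wrist_force: [-0.1, 0.2, 0.0]
grip_width: 0.472
clock: 32.35
ee_pos: [555.2, 105.4, 95.7]
tcp_rot: [[-0.397, 0.918, -0.009], [0.917, 0.397, 0.022], [0.024, 0.001, -1.0]]
wrist_force: [-0.5, -0.7, 2.9]
grip_width: 0.246
clock: 32.65
ee_pos: [554.9, 105.5, 96.2]
tcp_rot: [[-0.398, 0.918, 0.0], [0.918, 0.398, -0.0], [-0.0, 0.0, -1.0]]
wrist_force: [1.5, -0.1, 0.3]
grip_width: 0.245
clock: 32.95
ee_pos: [554.8, 105.6, 96.2]
tcp_rot: [[-0.397, 0.918, 0.0], [0.918, 0.397, -0.0], [-0.0, 0.0, -1.0]]
wrist_force: [1.8, -0.7, 0.3]
grip_width: 0.245
[554.84452036 105.57522989  96.19650926] [ 1.78171004 -0.65038585  0.3081673 ]
```

Release and look again.

```bash
python3 -m pendant '[[0,0,0,0,0,0,0.8],[0,0,0,0,0,0,0.63],[0,0,0,0,0,0,0.53],[0,0,0,0,0,0,0.53],[0,0,0,0,0,0,0.53]]'; python3 -m pendant '[[0,0,0.2,0,0,0,0.53],[0,0,0.44,0,0,0,0.4],[0,0,0.44,0,0,0,0.2],[0.3,-0.68,0.44,0,0,0,0.2],[0.3,-0.68,0.44,0,0,0,0.2],[0.3,-0.68,0.44,0,0,0,0.2],[0.3,-0.68,0.44,0,0,0,0.2],[0.3,-0.68,0.44,0,0,0,0.2]]'; python3 snap.py wrist w32 180,0,320,105; python3 - <<'E'
from h import *
import pickle
np.set_printoptions(precision=2,suppress=True)
s,c,p,d=pickle.load(open("w32.pkl","rb"))
M=np.array([545.3,128.3,120]);b=np.array([-.397,.918,0]);g=cv2.cvtColor(p,cv2.COLOR_RGB2GRAY).astype(float)
for r in (-4,-2,0,2.): print(r,proj(c,[M+r*b+[0,0,10.6],M+r*b+[0,0,13],M+r*b+[0,0,30]])[:,1])
print(g[44:68,243:254].mean(1).astype(int)); print(g[46:58,200:228].mean(1).astype(int))
E
```

```text
clock: 33.45
ee_pos: [554.4, 105.8, 96.0]
tcp_rot: [[-0.397, 0.918, -0.001], [0.918, 0.397, 0.0], [0.0, -0.001, -1.0]]
wrist_force: [-0.1, -0.2, -0.4]
grip_width: 0.467
clock: 34.25
ee_pos: [583.9, 38.6, 139.3]
tcp_rot: [[-0.398, 0.917, -0.001], [0.917, 0.398, 0.0], [0.001, -0.001, -1.0]]
wrist_force: [-0.3, -0.1, -0.0]
grip_width: 0.801
scale 5.714285714285714
34.25 [583.873  38.618 139.29 ] [-0.311 -0.079 -0.032] [ -7.318   8.346 101.239   0.016  70.501 -30.771]
[[-0.398  0.917 -0.001]
 [ 0.917  0.398  0.   ]
 [ 0.001 -0.001 -1.   ]]
-4 [65.92 65.41 61.42]
-2 [62.47 61.91 57.59]
0 [59.   58.4  53.74]
2.0 [55.52 54.88 49.87]
[147 147 150 150 149 150 149 149 148 141 125 115 118 133 127  94  54  47
  88 125 133 134 133 133]
[214 215 214 214 213 214 212 199 162 121 112 112]
```

View pics/w32.png

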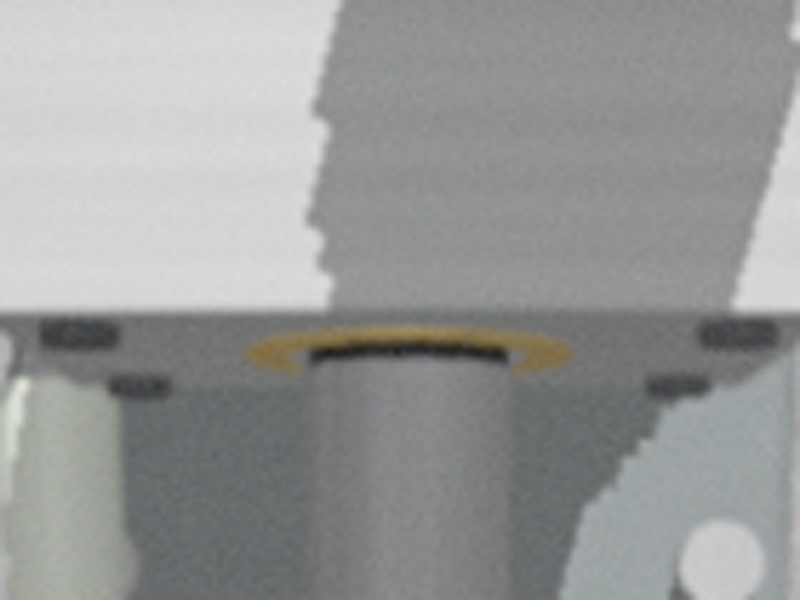

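```bash
python3 -m pendant '[[0,0,0.4,0,0,0,0.2],[0.1,-0.4,0.8,0,0,0,0.2],[0.1,-0.9,0.8,0,0,0,0.2],[0.1,-0.9,0.8,0,0,0,0.2],[0.1,-0.9,0.8,0,0,0,0.2],[0.1,-0.9,0.8,0,0,0,0.2]]'; python3 snap.py top t33; python3 snap.py scene s33
```

```text
clock: 34.9
ee_pos: [594.0, -50.8, 219.1]
tcp_rot: [[-0.398, 0.917, -0.002], [0.917, 0.398, 0.001], [0.002, -0.001, -1.0]]
wrist_force: [-0.1, 0.4, 0.2]
grip_width: 0.802
34.9 [593.982 -50.836 219.096] [-0.136  0.357  0.184] [-15.793   5.598  95.628   0.028  78.886 -39.263]
[[-0.398  0.917 -0.002]
 [ 0.917  0.398  0.001]
 [ 0.002 -0.001 -1.   ]]
34.95 [594.043 -50.615 219.116] [ 0.255  1.075 -0.783] [-15.767   5.601  95.623   0.022  78.885 -39.271]
[[-0.399  0.917 -0.002]
 [ 0.917  0.399  0.001]
 [ 0.001 -0.001 -1.   ]]
```

View pics/s33.png

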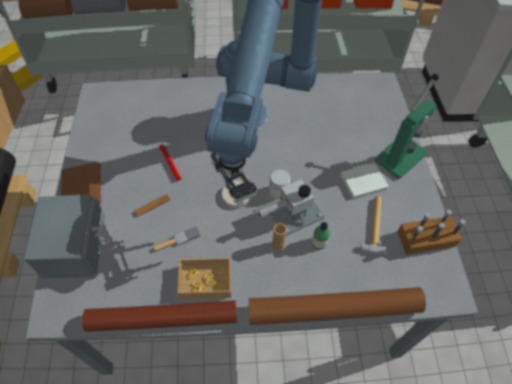

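View pics/t33.png

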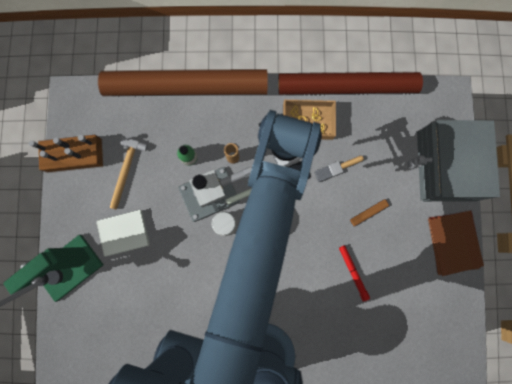

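The other things are where they were: stick (371,212), brush (340,168), core (232,152), bottle (185,153) and tin (223,223), all as in the first top view. The robot is clear, so I hand in.

```bash
python3 -c "
from station import arm
print(arm.hand_in())"
```

```text
the job is handed in; nothing more can be done
None
```

The spindle is fitted in the bearing block with its groove level with the front face to within about half a millimetre, and it has been let go. I handed in at about 35 s.

- **Brake:** It was on. The spindle stopped about 46 mm in, with about 12 N of push. I let go of it there and turned the knob anticlockwise until it reached its stop. At the stop the torque rose to about 0.93 N·m and the pads slipped. The spindle then slid on with no noticeable force.
- **Depth:** The close wrist view after the first release showed the groove about 1 mm short, disagreeing with the earlier estimate that it was level. I regripped and nudged it twice. The last view put the groove's centre about 0.3 mm outside the face, give or take about 0.5 mm. The spindle droops about 1.4° in the bore's clearance.
- **Other checks:** The first grasp closed on air above the tube, because the fingertips sit about 17 mm behind the reported TCP rather than 14 mm ahead of it. Nothing moved, and I regrasped lower. The last scene and top views showed everything they could see in place. The arm hid the reel from above; the scene view showed it partly, where it was. The gripper was clear of everything.

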